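# Feed a bar of soap along the cutter's fence with a push stick

## Task

A bar of soap lies loose and crooked on the bed of the soap cutter. Take the red push stick from its white tray, use it to push the bar sideways until it lies flat against the fence while it is still well back from the cutter's frame, then feed it, sliding on the bed, along the fence, flat against it all the way, until its front end is fully up against the stop beyond the frame. Never touch the soap with the gripper or arm; finish by standing the push stick upright in its tray again and letting go, and leave the dispenser, the chopstick cup and the bowl where they are.

Things in the scene. Friction and masses are not known exactly. Their poses are not given: they have to be found in the camera images.
- cutter: Soap cutter fixed to the counter: light wooden bed 400 x 172 mm (x -220 to +180, y -142 to +30 mm), top 12 mm above the counter. Origin on the counter straight below the fence's working face. x = feed direction (about the robot's right), y = horizontally from the bed into the fence (about away from the robot), z up. The yaw of these axes varies by about 0.25 rad.
- fence (a point): Point on the working face of the dark wooden fence (plane y = 0) at the cutter's x = 0, at the bed's top (12 mm above the counter). Axes as the cutter's. The fence runs from x -220 to +150 mm, is 22 mm thick and stands 26 mm above the bed.
- stop (a point): Point on the face of the dark wooden stop where the soap's front end must arrive: cutter x = +150 mm, y = -30 mm, at the bed's top. Axes as the cutter's. The stop reaches across the bed from y -108 to +22 mm, 30 mm high above the bed.
- frame (a point): Middle of the crossbar of the aluminium frame that stands across the feed at cutter x = +80 mm, 172 mm above the counter. Axes as the cutter's. Uprights 24 mm long in x at y = -152 and +40 mm; the parked blade's edge is 115 mm above the counter, the black handle's top 203 mm. The soap passes below.
- soap: Amber brown bar of soap, 140 (x) x 60 (y) x 45 mm high, 0.28 to 0.56 kg, loose on the bed; slides under a push of 1 to 6 N. Origin at the centre of its underside; x to its front end (roughly along the feed), y roughly to the fence. Starts crooked by up to 0.2 rad, its fence side about 22 to 45 mm off the fence at mid-length, its centre 50 to 90 mm behind (-x) the cutter's origin.
- soap_front (a point): On the soap: middle height of its front end's vertical edge on the fence side (+70, +30, 22.5 mm in the soap's frame).
- soap_rear (a point): On the soap: middle height of its rear end's vertical edge on the fence side (-70, +30, 22.5 mm in the soap's frame).
- stick: Red wooden push stick with a black nose, 0.14 kg, standing on its flat sole in the tray. Origin at the middle of its sole's underside; x points to its nose, z up. Sole: bar 150 mm long (x -75 to +75 mm), 24 mm wide, 22 mm high. Handle: upright block at the rear, x -75 to -35 mm, 24 mm wide, its top 86 mm above the underside; grip it firmly from above across its 24 mm width.
- stick_grip (a point): Point inside the handle to grip round, 66 mm above the stick's underside, 55 mm behind its origin, 20 mm below the handle's top; axes as the stick's.
- stick_tip (a point): Centre of the stick's flat nose end (24 mm wide, 22 mm high), 75 mm ahead of its origin, 11 mm above its underside; axes as the stick's.
- tray: White open tray fixed to the counter, 210 mm long (its x) and 84 mm wide outside, walls 5 mm thick and 18 mm high, inner floor 5 mm above the counter. Origin at the centre of its underside; x along its length. The stick stands in it lengthways, at the start with its nose to the tray's +x, within a few mm of its middle.
- dispenser: Bystander: yellow pump dispenser, 72 mm diameter, 176 mm high. Origin at the centre of its underside.
- chopstick_cup: Bystander: steel cup, 80 mm diameter, 100 mm high, with chopsticks standing up to 195 mm. Origin at the centre of its underside.
- bowl: Bystander: blue bowl, 110 mm diameter, 50 mm high. Origin at the centre of its underside.
Mind the look-alikes: they are no part of the job. What is meant by the stick is not orange, and is the larger of those in its own colour. Of the things shaped like the tray, the white one is meant.

How it is judged:
By the outcome, as a careful person would: the job done as asked, in the order asked, and still so for the second after the job is handed in, with the robot touching nothing.
It also fails if it takes over 61 s, if anything falls off the work surface, if the arm or the gripper's body presses on something with over 40 N, if the wrist force passes 120 N, or if a joint passes its speed limit or range.

## Robot

A 7-joint arm with a two-finger parallel gripper is mounted at the origin on the work surface. World frame = base frame: x ahead of the robot, y to its left, z up, the work surface at z = 0. Lengths are in m, angles in rad, forces in N, time in s.
With the tool pointing down it reaches from about 0.35 to 0.775 m from the base axis. Payload 3.1 kg.
Tool frame: the origin (TCP) lies midway between the tips of the shut fingers; the grasp point (between the pads) lies env.pinch_z behind it (env.pinch_z is the distance from the TCP to the grasp point, in m); z points along the fingers, y is the direction in which the jaws open and shut (so a half turn about z gives the same grasp; the last joint's range is limited). The gripper opens to 85 mm and grips with 20 to 120 N. Pads are 22 mm wide; open, the fingers measure 114 mm over their backs; the gripper's body (76 mm by 85 mm) begins 54 mm behind the grasp point. The pads swing forward as they close: fully open they stand 13 mm farther back than shut.
Start: joints at [1.299, 0.311, 0.014, 1.512, -0.004, 1.319, -0.027], TCP at [0.125, -0.536, 0.208] pointing down, gripper open.
Joint ranges: [-2.7, 2.7], [-0.3, 1.91], [-1.27, 1.3], [0.12, 2.57], [-1.44, 4.58], [0.2, 2.03], [-3.05, 3.05]. Speed limits (rad/s): [2.79, 2.79, 3.14, 3.14, 3.14, 3.14, 3.14].

## Interface

Orientations are given as a unit quaternion [w, x, y, z].
In Python, from plant import env gives the robot as it stands. The module is installed in compiled form; this text tells all that it offers.
- The arm moves only by the shell command python3 -m handwheel 'ROWS' [OPENING] [FORCE]. ROWS is JSON, a list of rows, each an object with "linear": the shift along the tool's x, y, z in cm, a list of three; "dr": the turn, a rotation vector about the tool's x, y, z in rad, a list of three. A call has 1 to 12 rows; each row shifts and turns the commanded pose from where the row before left it, along the tool's axes as they then stand; what a row does not reach is not made up. A row lasts 1/12 s, in which the tool goes at most 41.7 mm and 7.16 degrees, less where a joint would pass 70% of its speed; a pose out of reach is approached as far as the arm can. A call with a gripper value outside its range is refused whole. OPENING is the closure, from -1 (fully open) to 1 (shut), so that 0 is half open, set as the call begins (- or left out, the last holds). The fingers move at their own pace and stop on an object; FORCE is the grip in N (left out, the last holds). Time passes only in rows, so rows that do not move let the fingers close. It gives the time, the measured TCP pose, the force and the opening at its end, in the units of the state.
- env.get_obs(): the state, without advancing time (a new reading comes with each control period).
- env.snapshot(name): name is "scene" or "side" or "wrist"; returns a dict with "frame" (400x640x3 uint8, red, green, blue), "mtx" (3x3 intrinsics, pixels), "k1" (the pictures are not rectified: a ray, as slopes to the right and down, at radius r is drawn at 1 + k1 r^2 times it, then the intrinsics apply), "world_to_cam" (4x4, takes a point from world to camera coordinates); the wrist camera has in their place "tool_from_camera" (4x4, takes a point from camera to tool coordinates, whose origin is the TCP and whose axes are the flange's). Camera axes: x right, y down, z forward; pixel columns grow to the right and rows downward; lengths in m; the calibration is good to about 2 mm. A picture is of the moment at which its call begins: read the wrist's pose just before it. There is no depth.
- env.job_done(): hands the job in, once; it reports no verdict.
Trained networks look in a picture, given as the dict that the camera call returned (one of the last four; its "shot" number tells which), for a name from the list of things; names that differ only in an ending like _2 or _b are one class to them, and where a whole thing is asked for, a point or a joint stands for the part that bears it (a point fixed in the world has none). Each returns a list of dicts, best first, with "score" (0 to 1); they miss things now and then, are a little off and sometimes report something else, mostly with a low value. They report only what shows in the picture. A call takes as long as a camera call. They do not tell look-alikes from the thing itself.
- env.boxes_of(picture, query): "extent" ([left, top, width, height] in pixels, round what is visible of it).
- env.masks_of(picture, query): "region" (400x640 bool, what is visible of it) and "extent" ([left, top, width, height] in pixels, round what is visible of it).
The state is a dict: "t": time; "joints": joint angles; "dq": joint speeds; "joint_efforts": joint torques, N m; "eef_pos": TCP position; "eef_rot": TCP orientation; "wrist_force": force on the tool from outside, world axes, zero at the start; "ft_torque": the same for the moment, N m; "finger_gap": opening from 0.0 (shut) to 1.0 (fully open).
Only numpy, scipy, OpenCV 4.12 (cv2) and the standard library are available. Lean on these libraries where they do the work, as an engineer would, in place of code of your own. Each camera call takes 0.05 s, during which the arm holds its last target.

## Working session

There is one attempt and no reset: what is moved stays moved. The work goes in short steps, Python scripts to look and compute and a shell command to move; the robot and the scene stay as the last step left them, time stands still between calls to the robot, and variables do not carry over. Pictures are saved under pics/ and viewed, and the job is handed in when it is done.

```bash
mkdir -p pics; python3 - <<'E'
from plant import env
import cv2
o=env.get_obs(); print({k:(v if isinstance(v,(int,float)) else [round(float(x),4) for x in v]) for k,v in o.items()}, env.pinch_z)
for n in ["scene","side"]:
    s=env.snapshot(n); cv2.imwrite(f"pics/{n}0.png",s["frame"][:,:,::-1]); print(n,s["mtx"],s["k1"],s["world_to_cam"])
E
```

```text
{'t': 0.0, 'joints': [1.2993, 0.3117, 0.014, 1.5131, -0.0045, 1.3191, -0.0272], 'dq': [0.0003, 0.0006, 0.0002, -0.001, 0.0002, -0.0012, -0.0001], 'joint_efforts': [-0.0003, -37.9911, 0.1458, -23.059, 0.0123, 0.0136, 0.0], 'eef_pos': [0.1251, -0.5348, 0.2066], 'eef_rot': [-0.0012, 0.9934, 0.1147, -0.0002], 'wrist_force': [0.1111, -0.0213, -0.7491], 'ft_torque': [0.0466, 0.0442, 0.009], 'finger_gap': 0.996325492909967} 0.0187
scene [[412.77315629   0.         324.62883264]
 [  0.         412.77315629 205.18702242]
 [  0.           0.           1.        ]] -0.05864328108609218 [[ 0.69450022  0.71928126  0.01743327 -0.40560317]
 [ 0.55552655 -0.52067446 -0.64829651 -0.2038861 ]
 [-0.45723047  0.45992671 -0.76118836  1.88602203]
 [ 0.          0.          0.          1.        ]]
side [[385.27788737   0.         315.21581264]
 [  0.         385.27788737 197.97882032]
 [  0.           0.           1.        ]] -0.000736243317044114 [[-0.95536721 -0.29537035 -0.00546253  0.51058033]
 [-0.22787154  0.74855995 -0.62268174  0.13444919]
 [ 0.18801076 -0.59364497 -0.78245614  1.36152495]
 [ 0.          0.          0.          1.        ]]
```

View pics/scene0.png

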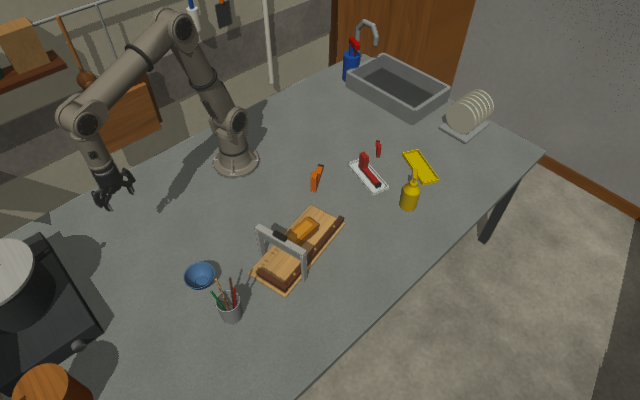

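View pics/side0.png

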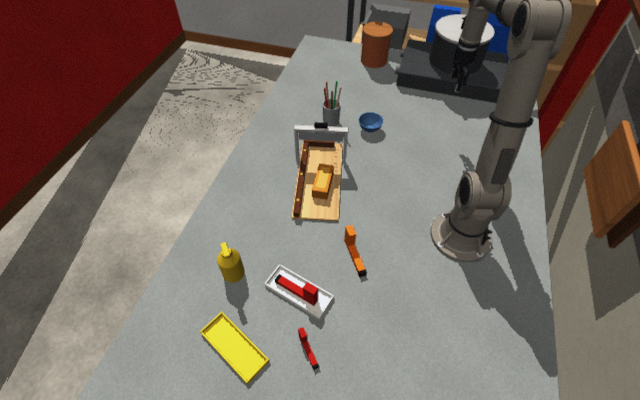

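The large red stick stands in the white tray: scene (370,170), side (297,288). Look-alikes are the small red stick at scene (378,148), the orange stick at (317,178) and the yellow tray at (420,167). I'll confirm this with enlarged crops.

```bash
cat > h.py <<'E'
import numpy as np, cv2
from scipy.spatial.transform import Rotation as R
def proj(P,s,W=None):
    W=s["world_to_cam"] if W is None else W
    P=np.atleast_2d(P); c=P@W[:3,:3].T+W[:3,3]
    a=c[:,:2]/c[:,2:]; r2=(a**2).sum(1,keepdims=True); a=a*(1+s["k1"]*r2)
    return a@np.diag([s["mtx"][0,0],s["mtx"][1,1]])+s["mtx"][:2,2]
def ray(uv,s,W=None):
    W=s["world_to_cam"] if W is None else W
    uv=np.atleast_2d(uv).astype(float)
    d=(uv-s["mtx"][:2,2])/[s["mtx"][0,0],s["mtx"][1,1]]
    a=d.copy()
    for _ in range(20): a=d/(1+s["k1"]*(a**2).sum(1,keepdims=True))
    D=np.c_[a,np.ones(len(a))]@W[:3,:3]
    C=-W[:3,:3].T@W[:3,3]
    return C,D
def onz(uv,z,s,W=None):
    C,D=ray(uv,s,W); return C+D*((z-C[2])/D[:,2])[:,None]
def wristW(s,o):
    q=o["eef_rot"]; T=np.eye(4); T[:3,:3]=R.from_quat([q[1],q[2],q[3],q[0]]).as_matrix(); T[:3,3]=o["eef_pos"]
    return np.linalg.inv(T@s["tool_from_camera"])
def crop(s,x,y,w,h,f,name):
    c=s["frame"][y:y+h,x:x+w,::-1]; cv2.imwrite("pics/"+name,cv2.resize(c,None,fx=f,fy=f,interpolation=cv2.INTER_CUBIC))
E
python3 - <<'E'
from plant import env
from h import *
import pickle
D={}
for n in ["scene","side"]:
    s=env.snapshot(n); D[n]=s
    for q in ["cutter","soap","stick","tray","dispenser","chopstick_cup","bowl"]:
        m=env.masks_of(s,q)
        print(n,q,[(round(float(a["score"]),2),[int(v) for v in a["extent"]]) for a in m[:4]])
        D[n,q]=m
pickle.dump(D,open("d0.pkl","wb"))
crop(D["scene"],240,130,160,170,5 if 0 else 3.5,"c_scene.png")
crop(D["side"],255,110,120,210,2.8,"c_side.png")
E
```

```text
scene cutter [(0.76, [249, 205, 95, 88])]
scene soap [(0.77, [288, 215, 31, 31])]
scene stick [(0.75, [311, 165, 13, 25]), (0.44, [283, 218, 32, 25])]
scene tray [(0.96, [347, 161, 39, 32]), (0.73, [400, 147, 39, 41])]
scene dispenser [(0.75, [398, 170, 25, 39])]
scene chopstick_cup [(0.63, [209, 282, 35, 40])]
scene bowl [(0.82, [181, 261, 33, 26]), (0.66, [248, 206, 97, 89])]
side cutter [(0.87, [294, 124, 56, 98])]
side soap [(0.78, [314, 164, 21, 32])]
side stick [(0.65, [344, 226, 20, 50]), (0.57, [274, 276, 43, 29]), (0.54, [297, 329, 19, 42]), (0.35, [289, 119, 56, 98])]
side tray [(0.7, [199, 309, 69, 73]), (0.66, [262, 264, 68, 59])]
side dispenser [(0.98, [217, 239, 25, 41])]
side chopstick_cup [(0.72, [324, 79, 15, 46])]
side bowl [(0.78, [359, 111, 24, 19])]
```

View pics/c_scene.png

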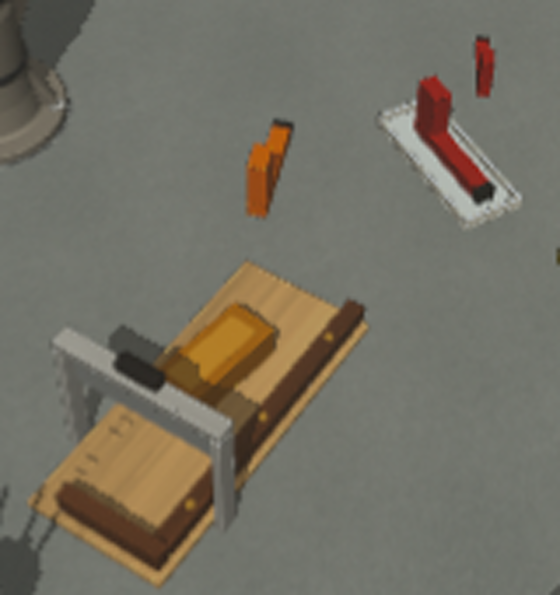

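View pics/c_side.png

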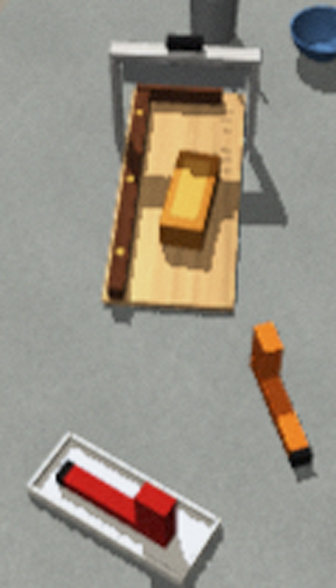

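The crops confirm it: the large red stick with the black nose is in the white tray, with its nose toward the dispenser. Next I fit the poses from hand-picked corners in both views.

```bash
cat > fit.py <<'E'
from h import *
import pickle
from scipy.optimize import least_squares
D=pickle.load(open("d0.pkl","rb"))
def fit(pts,x0,zf=True):
    # pts: list (cam, crop(u,v), local xyz)
    def T(p,L):
        c,s=np.cos(p[2]),np.sin(p[2]); return np.array([p[0]+c*L[0]-s*L[1],p[1]+s*L[0]+c*L[1],L[2]])
    def res(p):
        r=[]
        for cam,uv,L in pts:
            f,o=((3.5,(240,130)) if cam=="scene" else (2.8,(255,110)))
            uv=np.array(uv)/f+o
            r.append(proj(T(p,np.array(L)),D[cam])[0]-uv)
        return np.concatenate(r)
    q=least_squares(res,x0,loss="soft_l1"); print(q.x.round(4), res(q.x).reshape(-1,2).round(1).tolist()); return q.x
C=fit([("scene",(248,262),(-.22,-.142,.012)),("scene",(367,325),(-.22,.03,.012)),("scene",(32,500),(.18,-.142,.012)),("scene",(160,577),(.18,.03,.012)),
 ("side",(105,302),(-.22,.03,.012)),("side",(235,308),(-.22,-.142,.012)),("scene",(58,335),(.068,-.164,.18)),],[.6,-.1,-1.57])
T=fit([("scene",(378,118),(-.105,-.042,.018)),("scene",(415,97),(-.105,.042,.018)),("scene",(521,199),(.105,.042,.018)),("scene",(467,224),(.105,-.042,.018)),
 ("side",(69,433),(.105,.042,.018)),("side",(28,487),(.105,-.042,.018)),("side",(220,520),(-.105,.042,.018))],[.6,.3,0])
S=fit([("scene",(418,88),(-.075,-.012,.091)),("scene",(434,77),(-.075,.012,.091)),("scene",(450,84),(-.035,.012,.091)),("scene",(495,182),(.075,.012,.027)),("scene",(475,190),(.075,-.012,.027)),
 ("side",(63,462),(.075,.012,.027)),("side",(58,477),(.075,-.012,.027)),("side",(141,484),(-.035,.012,.091)),("side",(134,502),(-.035,-.012,.091)),("side",(177,497),(-.075,.012,.091)),("side",(170,517),(-.075,-.012,.091))],T)
B=fit([("scene",(233,303),(-.07,-.03,.057)),("scene",(275,328),(-.07,.03,.057)),("scene",(207,383),(.07,.03,.057)),
 ("side",(160,224),(-.07,.03,.057)),("side",(205,230),(-.07,-.03,.057)),("side",(178,152),(.07,.03,.057)),("side",(218,157),(.07,-.03,.057))],C)
c,s=np.cos(C[2]),np.sin(C[2]);d=B[:2]-C[:2]; print("soap in cutter",(np.array([[c,s],[-s,c]])@d).round(4),(B[2]-C[2]).round(3))
for n in ["dispenser","chopstick_cup","bowl"]:
  for cam in ["scene","side"]:
    x,y,w,h=D[cam,n][0]["extent"]; print(n,onz((x+w/2,y+h-w*.3),0,D[cam]).round(3))
E
python3 fit.py
```

```text
[ 0.6148 -0.1167 -1.3367] [[-1.5, -1.8], [0.1, -1.8], [-1.5, 0.1], [0.4, 1.5], [-1.1, -0.7], [-0.3, -0.4], [0.7, -4.4]]
[ 0.4798  0.3469 -0.1204] [[-5.4, 2.4], [-1.6, 0.8], [-0.6, -1.2], [0.3, 0.2], [-15.4, 17.7], [11.4, -22.8], [-9.1, 12.1]]
[ 0.4855  0.3677 -0.2494] [[-0.5, -2.6], [-0.5, -1.3], [0.0, 2.2], [-0.1, 0.5], [1.0, 0.2], [-3.6, 4.3], [2.4, -6.9], [-3.2, 4.1], [3.6, -8.6], [-4.6, 6.0], [2.2, -7.6]]
[ 0.5276 -0.0738 -1.4415] [[-0.1, -2.4], [-0.2, -1.9], [-4.8, 5.5], [-0.6, 0.8], [-0.6, 0.8], [-0.7, -0.7], [0.2, -0.6]]
soap in cutter [-0.0619 -0.0749] -0.105
dispenser [[0.707 0.386 0.   ]]
dispenser [[0.713 0.373 0.   ]]
chopstick_cup [[ 0.588 -0.466  0.   ]]
chopstick_cup [[ 0.598 -0.457  0.   ]]
bowl [[ 0.404 -0.464  0.   ]]
bowl [[ 0.421 -0.499  0.   ]]
```

```bash
python3 - <<'E'
s=open("fit.py").read()
s=s.replace('("side",(69,433),(.105,.042,.018)),("side",(28,487),(.105,-.042,.018)),("side",(220,520),(-.105,.042,.018))','("side",(69,433),(.105,-.042,.018)),("side",(28,487),(.105,.042,.018)),("side",(220,520),(-.105,-.042,.018))')
i=s.index('S=fit');j=s.index('B=fit');b=s[i:j];k=b.index('("side"');t=b[k:].replace(',-.012',',@').replace(',.012',',-.012').replace('@','.012')
s=s[:i]+b[:k]+t+s[j:]
s=s.replace('("scene",(58,335),(.068,-.164,.18)),','').replace('("scene",(207,383),(.07,.03,.057)),','')
open("fit.py","w").write(s)
E
python3 fit.py
python3 - <<'E'
from h import *; import pickle
D=pickle.load(open("d0.pkl","rb"))
crop(D["scene"],245,200,105,98,7,"z1.png"); crop(D["side"],285,115,70,110,5.4,"z2.png")
E
```

```text
[ 0.6141 -0.1154 -1.3391] [[-1.3, -2.0], [0.3, -2.0], [-1.3, -0.4], [0.5, 1.1], [-1.2, -0.4], [-0.3, -0.0]]
[ 0.4768  0.366  -0.2529] [[-1.1, -1.8], [3.9, -1.8], [0.1, -1.7], [-0.7, -2.0], [-0.8, -1.0], [-1.2, -0.4], [0.2, -0.9]]
[ 0.483   0.3712 -0.244 ] [[-0.4, -3.2], [-0.4, -1.9], [0.1, 1.6], [0.1, -0.2], [1.2, -0.5], [0.9, -0.3], [-1.6, 0.2], [1.6, -1.0], [-0.2, -1.1], [0.2, 0.7], [-1.5, 0.1]]
[ 0.5282 -0.0765 -1.4585] [[-0.2, -1.9], [-0.5, -1.2], [-0.8, 0.1], [-0.8, 0.2], [-0.3, -1.3], [0.5, -1.0]]
soap in cutter [-0.0576 -0.0747] -0.119
dispenser [[0.707 0.386 0.   ]]
dispenser [[0.713 0.373 0.   ]]
chopstick_cup [[ 0.588 -0.466  0.   ]]
chopstick_cup [[ 0.598 -0.457  0.   ]]
bowl [[ 0.404 -0.464  0.   ]]
bowl [[ 0.421 -0.499  0.   ]]
```

View pics/z1.png

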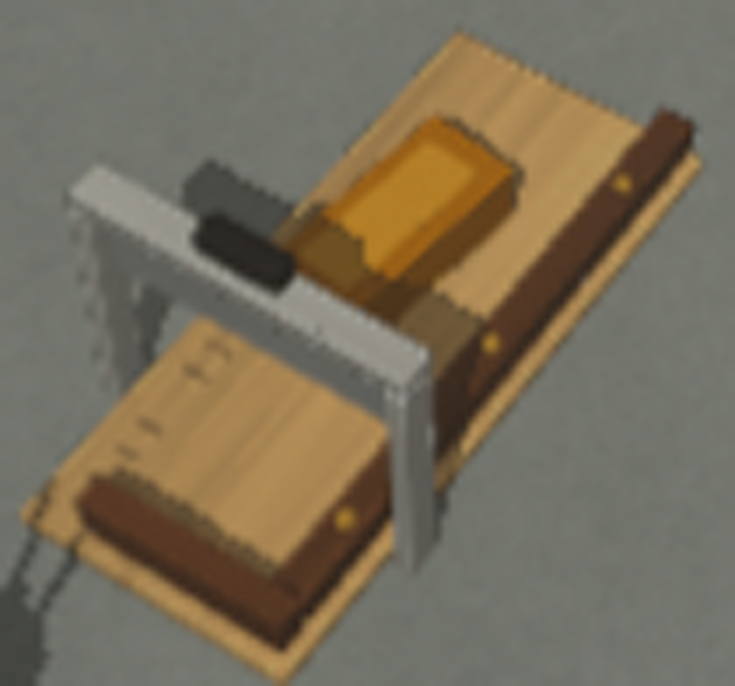

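View pics/z2.png

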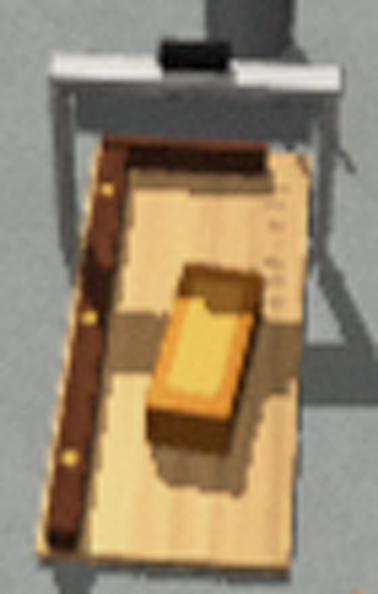

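Poses are good to a few mm, which is enough to start. I raise the tool and swing across with the tool x axis opposite to the stick's, to stay within joint 7's range. I'll look with the wrist camera on the way.

```bash
python3 -m handwheel '[{"linear":[0,0,-3],"dr":[0,0,0]},{"linear":[0,0,-3],"dr":[0,0,0]},{"linear":[0,0,-3],"dr":[0,0,0]},{"linear":[3.4,-2.1,0],"dr":[0,0,0]},{"linear":[3.4,-2.1,0],"dr":[0,0,0]},{"linear":[3.4,-2.1,0],"dr":[0,0,0]},{"linear":[3.4,-2.1,0],"dr":[0,0,0]},{"linear":[3.4,-2.1,0],"dr":[0,0,0]},{"linear":[3.4,-2.1,0],"dr":[0,0,0]},{"linear":[3.4,-2.1,0],"dr":[0,0,0]},{"linear":[3.4,-2.1,0],"dr":[0,0,0]},{"linear":[3.4,-2.1,0],"dr":[0,0,0]}]' -1 100
```

```text
t: 1.9
eef_pos: [0.3812, -0.2802, 0.298]
eef_rot: [0.0, 0.993, 0.115, 0.0]
wrist_force: [0.6, 0.4, 0.5]
finger_gap: 1.0
```

```bash
python3 -m handwheel '[{"linear":[1.5,-3.5,0],"dr":[0,0,0]},{"linear":[1.5,-3.5,0],"dr":[0,0,0]},{"linear":[1.5,-3.5,0],"dr":[0,0,0]},{"linear":[1.5,-3.5,0],"dr":[0,0,0]},{"linear":[1.5,-3.5,0],"dr":[0,0,0]},{"linear":[1.5,-3.5,0],"dr":[0,0,0]},{"linear":[0,0,0],"dr":[0,0,0]},{"linear":[0,0,0],"dr":[0,0,0]}]'
python3 - <<'E'
from plant import env
from h import *; import pickle
o=env.get_obs(); s=env.snapshot("wrist"); pickle.dump((o,s),open("w1.pkl","wb"))
crop(s,0,0,640,400,1.25,"w1.png"); print(s["tool_from_camera"].round(3),o["eef_pos"],o["eef_rot"])
E
```

```text
t: 2.57
eef_pos: [0.4202, -0.0541, 0.2981]
eef_rot: [0.0, 0.993, 0.118, 0.0]
wrist_force: [-0.1, -0.4, 0.4]
finger_gap: 0.999
[[ 0.002 -0.954 -0.299  0.076]
 [ 1.     0.001  0.001  0.   ]
 [-0.    -0.299  0.954 -0.165]
 [ 0.     0.     0.     1.   ]] [ 0.42024119 -0.05408069  0.2980976 ] [2.35490213e-04 9.93009594e-01 1.18032705e-01 4.14928997e-04]
```

View pics/w1.png

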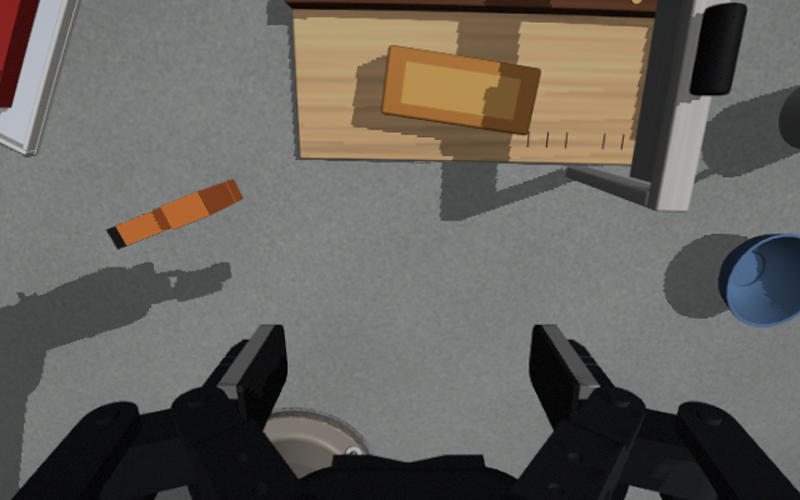

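The soap's top corners are at (390,45), (540,68), (527,133) and (382,113). The bed's rear-near corner is at (299,158), and the foot of the fence runs from (294,10) to (655,17).

```bash
cat > m1.py <<'E'
from h import *; import pickle
o,s=pickle.load(open("w1.pkl","rb")); W=wristW(s,o)
f=lambda p,z: onz((np.array(p)+.5)/1.25-.5,z,s,W)[:,:2]
a=f([(294,10),(655,17)],.012); b=f([(299,158),(634,164)],.012)
d=a[1]-a[0]; print("yaw fence",np.arctan2(d[1],d[0])); d2=b[1]-b[0]; print("yaw edge",np.arctan2(d2[1],d2[0]))
print("fence pts",a,"edge",b)
yaw=np.arctan2(*(d+d2)[::-1]); ex=np.array([np.cos(yaw),np.sin(yaw)]); ey=np.array([-ex[1],ex[0]])
print("width",(a-b)@ey)
O=b[0]+.22*ex+.142*ey; print("origin",O,yaw)
c=f([(390,45),(540,68),(527,133),(382,113)],.057); print("side lens",np.linalg.norm(np.roll(c,-1,0)-c,axis=1))
v=(c[1]-c[0]+c[2]-c[3]); sy=np.arctan2(v[1],v[0]); m=c.mean(0); print("soap",m,sy,"rel",(m-O)@ex,(m-O)@ey,sy-yaw)
E
python3 m1.py
```

```text
yaw fence -1.3448764735053693
yaw edge -1.348558029933519
fence pts [[ 0.5656192   0.09373121]
 [ 0.64426615 -0.24844471]] edge [[ 0.42758338  0.06552349]
 [ 0.50616279 -0.28221792]]
width [0.14085285 0.14215532]
origin [ 0.61491657 -0.11742535] -1.3467313288683678
side lens [0.13588524 0.05721958 0.13650234 0.05821886]
soap [ 0.5286036  -0.07727303] -1.4658159286264285 rel -0.05832689718358654 -0.0752336998628376 -0.11908459975806074
```

```bash
python3 -m handwheel '[{"linear":[0.6,-3.6,0],"dr":[0,0,0]},{"linear":[0.6,-3.6,0],"dr":[0,0,0]},{"linear":[0.6,-3.6,0],"dr":[0,0,0]},{"linear":[0.6,-3.6,0],"dr":[0,0,0]},{"linear":[0.6,-3.6,0],"dr":[0,0,0]},{"linear":[0.6,-3.6,0],"dr":[0,0,0]},{"linear":[0.6,-3.6,0],"dr":[0,0,0]},{"linear":[0.2,-3.6,0],"dr":[0,0,0]},{"linear":[0,-3.6,0],"dr":[0,0,0]},{"linear":[0,0,0],"dr":[0,0,0]},{"linear":[0,0,0],"dr":[0,0,0]}]'
python3 - <<'E'
from plant import env
from h import *; import pickle
o=env.get_obs(); s=env.snapshot("wrist"); pickle.dump((o,s),open("w2.pkl","wb"))
crop(s,0,0,640,400,1.25,"w2.png"); print(o["eef_pos"],o["eef_rot"])
E
```

```text
t: 3.53
eef_pos: [0.3888, 0.2695, 0.2974]
eef_rot: [-0.0, 0.993, 0.116, -0.0]
wrist_force: [0.3, -0.9, -0.9]
finger_gap: 1.002
[0.38880661 0.26947272 0.29741402] [-1.40241160e-04  9.93240233e-01  1.16076154e-01 -3.81684425e-04]
```

View pics/w2.png

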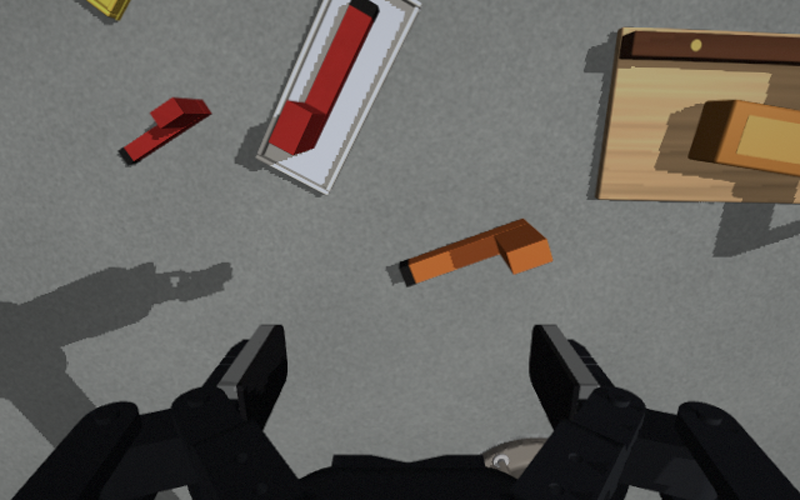

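The stick's handle is near (297,127) and its black nose near (362,10), inside the white tray. The small red look-alike is at (165,125).

```bash
python3 - <<'E'
from h import *; import pickle
o,s=pickle.load(open("w2.pkl","rb")); crop(s,195,0,150,160,3.7,"w2z.png")
E
```

```text
(no output)
```

View pics/w2z.png

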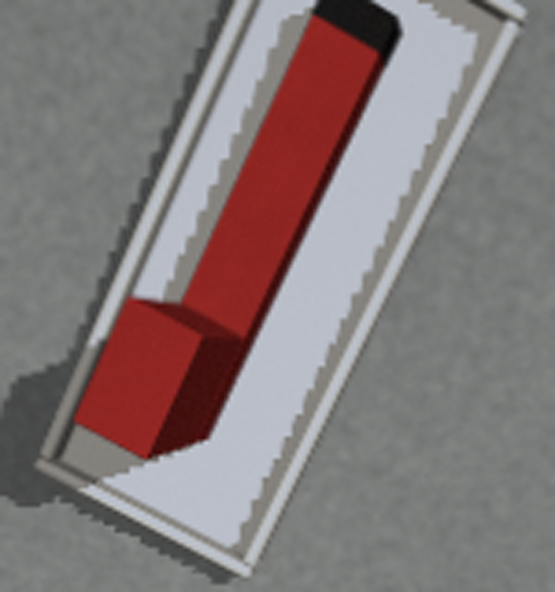

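```bash
python3 - <<'E'
from h import *; import pickle
o,s=pickle.load(open("w2.pkl","rb")); W=wristW(s,o)
f=lambda p,z: onz((np.array(p)+.5)/3.7-.5+[195,0],z,s,W)[:,:2]
c=f([(76,422),(148,458),(203,339),(130,300)],.091); print(c,"lens",np.linalg.norm(np.roll(c,-1,0)-c,axis=1))
v=c[2]-c[1]+c[3]-c[0]; print("handle yaw",np.arctan2(v[1],v[0]),"centre",c.mean(0))
e=f([(182,303),(315,12)],.027); v=e[1]-e[0]; print("sole left edge yaw",np.arctan2(v[1],v[0]))
t=f([(38,463),(247,575),(524,12)],.018); print("tray",t,"yaw",np.arctan2(*(t[2]-t[1])[::-1]),"len",np.linalg.norm(t[2]-t[1]),"w",np.linalg.norm(t[1]-t[0]),"ctr",(t[0]+t[2])/2)
q=o["eef_rot"];print("tool yaw",2*np.arctan2(q[2],q[1]))
E
```

```text
[[0.41520873 0.39849892]
 [0.40981609 0.37638146]
 [0.44647493 0.36627789]
 [0.45221226 0.38828559]] lens [0.02276538 0.03802569 0.02274326 0.03838715]
handle yaw -0.2691200629470721 centre [0.43092801 0.38236097]
sole left edge yaw -0.2669741766749598
tray [[0.38886236 0.43154582]
 [0.3666751  0.3527103 ]
 [0.56582742 0.29927865]] yaw -0.2621223549378001 len 0.20619549954326177 w 0.08189819436077501 ctr [0.47734489 0.36541224]
tool yaw 0.2326768381990357
```

```bash
python3 -m handwheel '[{"linear":[0,0,0],"dr":[0,0,-0.12]},{"linear":[0,0,0],"dr":[0,0,-0.12]},{"linear":[0,0,0],"dr":[0,0,-0.12]},{"linear":[0,0,0],"dr":[0,0,-0.12]},{"linear":[0,0,0],"dr":[0,0,-0.12]},{"linear":[0,0,0],"dr":[0,0,-0.12]},{"linear":[0,0,0],"dr":[0,0,-0.12]},{"linear":[0,0,0],"dr":[0,0,-0.12]},{"linear":[0,0,0],"dr":[0,0,-0.12]},{"linear":[0,0,0],"dr":[0,0,-0.12]},{"linear":[0,0,0],"dr":[0,0,-0.12]},{"linear":[0,0,0],"dr":[0,0,-0.12]}]'
python3 -m handwheel '[{"linear":[0,0,0],"dr":[0,0,-0.12]},{"linear":[0,0,0],"dr":[0,0,-0.12]},{"linear":[0,0,0],"dr":[0,0,-0.12]},{"linear":[0,0,0],"dr":[0,0,-0.12]},{"linear":[0,0,0],"dr":[0,0,-0.12]},{"linear":[0,0,0],"dr":[0,0,-0.12]},{"linear":[0,0,0],"dr":[0,0,-0.12]},{"linear":[0,0,0],"dr":[0,0,-0.12]},{"linear":[0,0,0],"dr":[0,0,-0.12]},{"linear":[0,0,0],"dr":[0,0,-0.12]},{"linear":[0,0,0],"dr":[0,0,0]}]'
cat > go.py <<'E'
# usage: go.py X Y Z YAW -> remaining shift in tool axes (cm) and turn about tool z
import sys; from plant import env; from h import *
o=env.get_obs(); x,y,z,w=map(float,sys.argv[1:]); q=o["eef_rot"]; M=R.from_quat([q[1],q[2],q[3],q[0]])
d=M.inv().apply(np.array([x,y,z])-o["eef_pos"])*100
yaw=np.arctan2(*M.as_matrix()[[1,0],0]); dw=(w-yaw+np.pi)%(2*np.pi)-np.pi
print("t",round(o["t"],2),"pos",np.round(o["eef_pos"],4),"yaw",round(yaw,4),"tool z",M.as_matrix()[:,2].round(4)); print("shift cm",d.round(2),"dr z",round(-dw,4),"F",np.round(o["wrist_force"],1),"gap",round(o["finger_gap"],3),"j",np.round(o["joints"],2))
E
python3 go.py .431 .382 .052 2.875
```

```text
t: 4.58
eef_pos: [0.391, 0.2654, 0.2973]
eef_rot: [0.001, 0.671, 0.741, -0.001]
wrist_force: [0.2, 0.5, -0.4]
finger_gap: 1.001
t: 5.5
eef_pos: [0.3909, 0.2656, 0.2972]
eef_rot: [0.0, 0.138, 0.99, -0.001]
wrist_force: [0.6, -0.4, -0.8]
finger_gap: 0.999
t 5.5 pos [0.3909 0.2656 0.2972] yaw 2.8656 tool z [ 1.0e-04 -2.1e-03 -1.0e+00]
shift cm [-0.67 12.34 24.49] dr z -0.0094 F [ 0.6 -0.4 -0.8] gap 0.999 j [ 0.32  0.3  -1.22  1.5   0.29  1.54  0.4 ]
```

```bash
python3 -m handwheel '[{"linear":[-0.2,3.1,0],"dr":[0,0,-0.009]},{"linear":[-0.2,3.1,0],"dr":[0,0,0]},{"linear":[-0.2,3.1,0],"dr":[0,0,0]},{"linear":[-0.1,3.0,0],"dr":[0,0,0]},{"linear":[0,0,3.5],"dr":[0,0,0]},{"linear":[0,0,3.5],"dr":[0,0,0]},{"linear":[0,0,3.5],"dr":[0,0,0]},{"linear":[0,0,3.5],"dr":[0,0,0]},{"linear":[0,0,3.5],"dr":[0,0,0]},{"linear":[0,0,0],"dr":[0,0,0]},{"linear":[0,0,0],"dr":[0,0,0]}]'
python3 go.py .431 .382 .052 2.875
python3 - <<'E'
from plant import env
from h import *
s=env.snapshot("wrist"); crop(s,0,0,640,400,1.25,"w3.png")
s=env.snapshot("side"); crop(s,220,220,160,110,5,"s3.png")
E
```

```text
t: 6.42
eef_pos: [0.4289, 0.3825, 0.121]
eef_rot: [-0.001, 0.133, 0.991, -0.002]
wrist_force: [0.0, 0.5, 0.1]
finger_gap: 1.002
t 6.42 pos [0.4289 0.3825 0.121 ] yaw 2.8739 tool z [-0.0023 -0.0044 -1.    ]
shift cm [-0.23  0.05  6.9 ] dr z -0.0011 F [0.  0.5 0.1] gap 1.002 j [-0.09  0.64 -1.04  1.54  0.57  1.29  0.1 ]
```

View pics/w3.png

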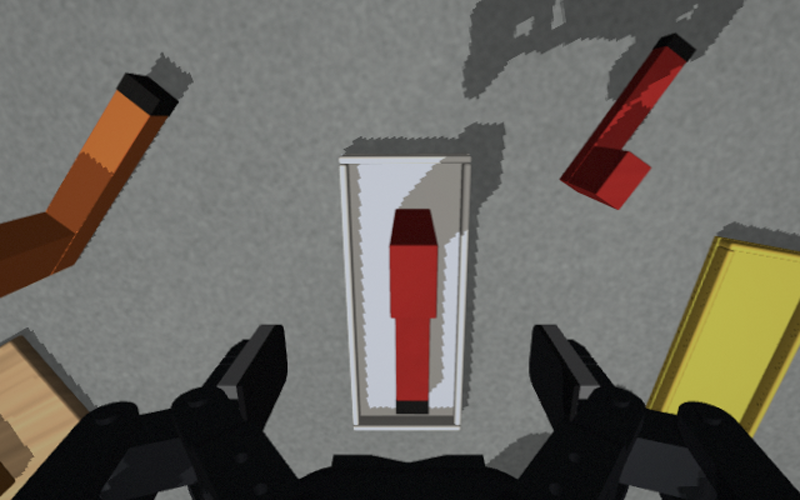

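View pics/s3.png

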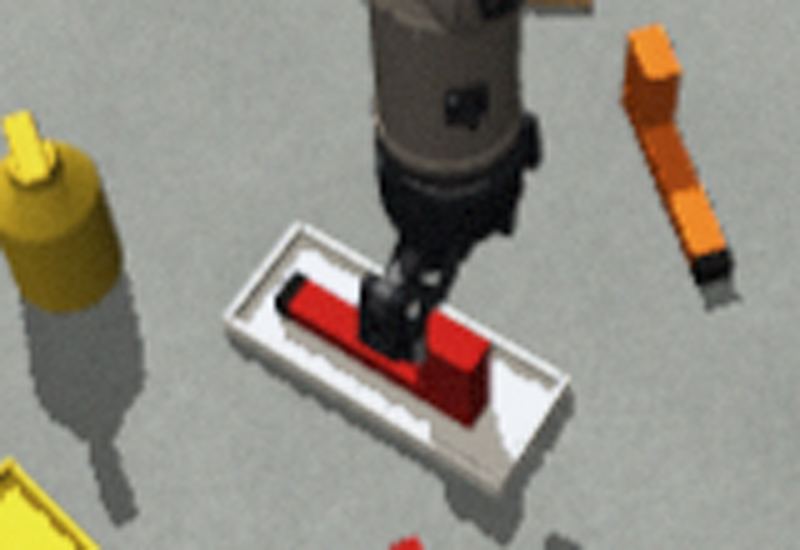

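```bash
python3 - <<'E'
from plant import env
from h import *
o=env.get_obs(); s=env.snapshot("wrist"); W=wristW(s,o)
f=lambda p,z: onz((np.array(p)+.5)/1.25-.5,z,s,W)[:,:2]
c=f([(390,245),(438,245),(437,318),(391,318)],.091); print(c.round(4),c.mean(0), np.linalg.norm(np.roll(c,-1,0)-c,axis=1))
E
```

```text
[[0.4111 0.3818]
 [0.4173 0.4048]
 [0.456  0.3947]
 [0.4497 0.3714]] [0.43352793 0.38816745] [0.02375507 0.03998633 0.02410022 0.03996651]
```

```bash
python3 -m handwheel '[{"linear":[-0.3,0.6,0],"dr":[0,0,-0.008]},{"linear":[0,0,2.3],"dr":[0,0,0]},{"linear":[0,0,2.3],"dr":[0,0,0]},{"linear":[0,0,2.3],"dr":[0,0,0]},{"linear":[0,0,0],"dr":[0,0,0]},{"linear":[0,0,0],"dr":[0,0,0]}]'
python3 go.py .4335 .3875 .052 2.882
```

```text
t: 7.07
eef_pos: [0.4329, 0.3909, 0.0542]
eef_rot: [0.0, 0.127, 0.992, 0.0]
wrist_force: [0.1, -0.0, 0.9]
finger_gap: 1.001
t 7.07 pos [0.4329 0.3909 0.0542] yaw 2.8866 tool z [ 0.e+00  1.e-04 -1.e+00]
shift cm [-0.15 -0.31  0.22] dr z 0.0046 F [ 0.1 -0.   0.9] gap 1.001 j [-0.13  0.72 -0.99  1.6   0.64  1.17  0.06]
```

```bash
python3 -m handwheel '[{"linear":[-0.1,-0.3,0.2],"dr":[0,0,0.004]},{"linear":[0,0,0],"dr":[0,0,0]},{"linear":[0,0,0],"dr":[0,0,0]}]' -1
python3 -m handwheel '[{"linear":[0,0,0],"dr":[0,0,0]},{"linear":[0,0,0],"dr":[0,0,0]},{"linear":[0,0,0],"dr":[0,0,0]},{"linear":[0,0,0],"dr":[0,0,0]},{"linear":[0,0,0],"dr":[0,0,0]},{"linear":[0,0,0],"dr":[0,0,0]},{"linear":[0,0,0],"dr":[0,0,0]},{"linear":[0,0,0],"dr":[0,0,0]},{"linear":[0,0,0],"dr":[0,0,0]},{"linear":[0,0,0],"dr":[0,0,0]}]' 1 100
python3 go.py .4335 .3875 .052 2.882
python3 - <<'E'
from plant import env
from h import *
s=env.snapshot("wrist"); crop(s,0,0,640,400,1.25,"w4.png")
E
```

```text
t: 7.32
eef_pos: [0.4336, 0.3882, 0.0534]
eef_rot: [0.001, 0.129, 0.992, 0.001]
wrist_force: [0.1, 0.0, 0.3]
finger_gap: 1.003
t: 8.15
eef_pos: [0.4325, 0.3872, 0.0521]
eef_rot: [0.0, 0.129, 0.992, -0.0]
wrist_force: [-1.0, -2.6, 5.2]
finger_gap: 0.252
t 8.15 pos [0.4325 0.3872 0.0521] yaw 2.8829 tool z [-0.e+00 -6.e-04 -1.e+00]
shift cm [-0.09  0.05  0.01] dr z 0.0009 F [-1.  -2.6  5.2] gap 0.252 j [-0.12  0.72 -0.98  1.61  0.64  1.17  0.06]
```

View pics/w4.png

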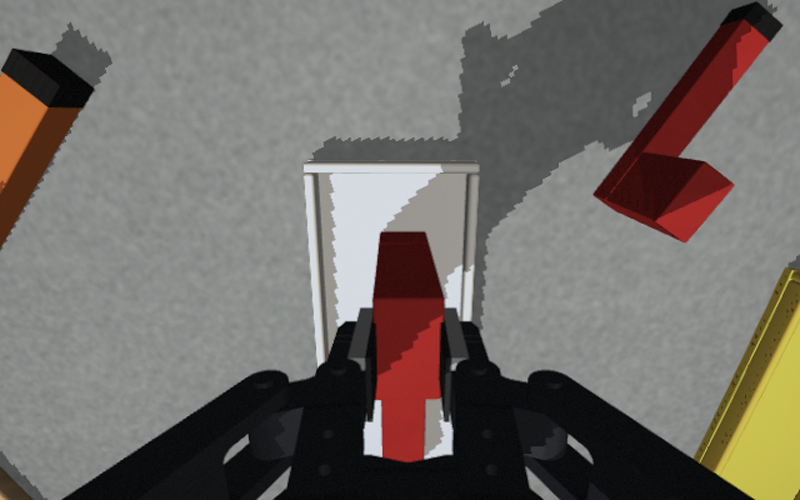

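```bash
python3 -m handwheel '[{"linear":[0,0,-1],"dr":[0,0,0]},{"linear":[0,0,-2],"dr":[0,0,0]},{"linear":[0,0,-3],"dr":[0,0,0]},{"linear":[0,0,-3],"dr":[0,0,0]},{"linear":[0,0,-3],"dr":[0,0,0]},{"linear":[0,0,-2],"dr":[0,0,0]},{"linear":[0,0,0],"dr":[0,0,0]}]'
python3 go.py .351 -.12 .19 -2.916
python3 - <<'E'
from plant import env
from h import *
s=env.snapshot("side"); crop(s,220,180,160,120,5,"s5.png")
E
```

```text
t: 8.78
eef_pos: [0.434, 0.3907, 0.1969]
eef_rot: [0.003, 0.129, 0.992, 0.004]
wrist_force: [1.5, 1.4, -0.4]
finger_gap: 0.254
t 8.78 pos [0.434  0.3907 0.1969] yaw 2.883 tool z [ 0.0062  0.008  -0.9999]
shift cm [ -5.04 -51.5    0.24] dr z -0.4842 F [ 1.5  1.4 -0.4] gap 0.254 j [-0.09  0.59 -1.08  1.42  0.52  1.43  0.15]
```

View pics/s5.png

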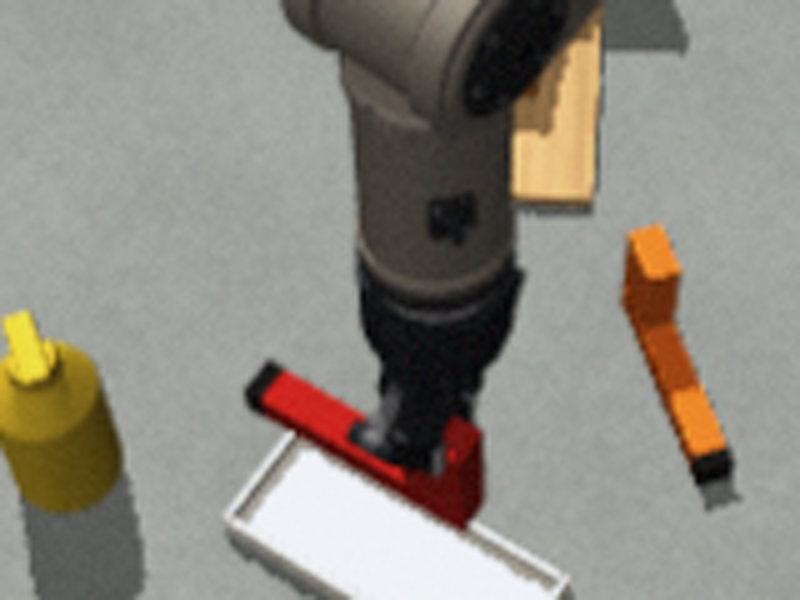

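The stick is held level. I move over to the pre-push spot, staying high.

```bash
python3 -m handwheel '[{"linear":[-0.4,-3.7,0],"dr":[0,0,0]},{"linear":[-0.4,-3.7,0],"dr":[0,0,0]},{"linear":[-0.4,-3.7,0],"dr":[0,0,0]},{"linear":[-0.4,-3.7,0],"dr":[0,0,0]},{"linear":[-0.4,-3.7,0],"dr":[0,0,0]},{"linear":[-0.4,-3.7,0],"dr":[0,0,0]},{"linear":[-0.4,-3.7,0],"dr":[0,0,0]},{"linear":[-0.4,-3.7,0],"dr":[0,0,0]},{"linear":[0,0,0],"dr":[0,0,0]}]'
python3 go.py .351 -.12 .19 -2.916
```

```text
t: 9.58
eef_pos: [0.3865, 0.0798, 0.1891]
eef_rot: [-0.002, 0.139, 0.99, -0.005]
wrist_force: [0.4, -2.2, -1.6]
finger_gap: 0.256
t 9.58 pos [0.3865 0.0798 0.1891] yaw 2.862 tool z [-0.0053 -0.0097 -0.9999]
shift cm [ -2.1  -20.19   0.13] dr z -0.5052 F [ 0.4 -2.2 -1.6] gap 0.256 j [ 0.91  0.1  -1.22  1.88  0.11  1.23  0.94]
```

```bash
python3 -m handwheel '[{"linear":[-0.3,-3.0,0],"dr":[0,0,0]},{"linear":[-0.3,-3.0,0],"dr":[0,0,0]},{"linear":[-0.3,-3.0,0],"dr":[0,0,0]},{"linear":[-0.3,-3.0,0],"dr":[0,0,0]},{"linear":[-0.3,-3.0,0],"dr":[0,0,0]},{"linear":[-0.3,-3.0,0],"dr":[0,0,0]},{"linear":[0,0,0],"dr":[0,0,-0.12]},{"linear":[0,0,0],"dr":[0,0,-0.12]},{"linear":[0,0,0],"dr":[0,0,-0.12]},{"linear":[0,0,0],"dr":[0,0,-0.12]},{"linear":[0,0,0],"dr":[0,0,0]},{"linear":[0,0,0],"dr":[0,0,0]}]'
python3 go.py .351 -.12 .19 -2.916
```

```text
t: 10.58
eef_pos: [0.3583, -0.0853, 0.1907]
eef_rot: [-0.001, -0.109, 0.994, 0.001]
wrist_force: [-0.7, -0.5, -1.8]
finger_gap: 0.252
t 10.58 pos [ 0.3583 -0.0853  0.1907] yaw -2.9233 tool z [-1.8e-03  8.0e-04 -1.0e+00]
shift cm [ 1.47 -3.23  0.07] dr z -0.0073 F [-0.7 -0.5 -1.8] gap 0.252 j [ 1.21 -0.04 -0.97  1.94 -0.04  1.22  2.04]
```

```bash
python3 -m handwheel '[{"linear":[0.7,-1.6,0],"dr":[0,0,-0.007]},{"linear":[0.7,-1.6,0],"dr":[0,0,0]},{"linear":[0,0,2.5],"dr":[0,0,0]},{"linear":[0,0,2.5],"dr":[0,0,0]},{"linear":[0,0,2.5],"dr":[0,0,0]},{"linear":[0,0,0],"dr":[0,0,0]},{"linear":[0,0,0],"dr":[0,0,0]}]'
python3 go.py .351 -.12 .062 -2.916
python3 - <<'E'
from plant import env
from h import *; import pickle
s=env.snapshot("side"); crop(s,270,100,130,130,4.5,"s6.png")
s=env.snapshot("scene"); crop(s,210,160,160,130,5,"c6.png")
E
```

```text
t: 11.17
eef_pos: [0.3513, -0.119, 0.1158]
eef_rot: [-0.001, -0.114, 0.994, 0.002]
wrist_force: [0.1, -0.3, -0.8]
finger_gap: 0.248
t 11.17 pos [ 0.3513 -0.119   0.1158] yaw -2.9141 tool z [-0.0031  0.0027 -1.    ]
shift cm [ 0.04 -0.11  5.38] dr z 0.0019 F [ 0.1 -0.3 -0.8] gap 0.248 j [ 1.2   0.1  -0.96  2.06  0.09  1.03  2.  ]
```

View pics/s6.png

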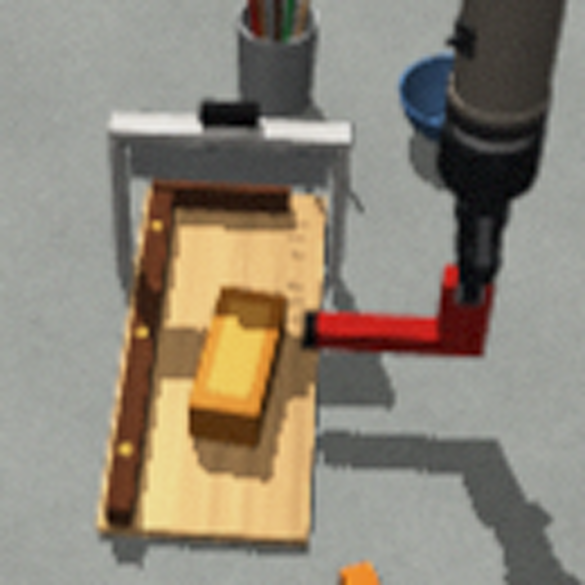

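View pics/c6.png

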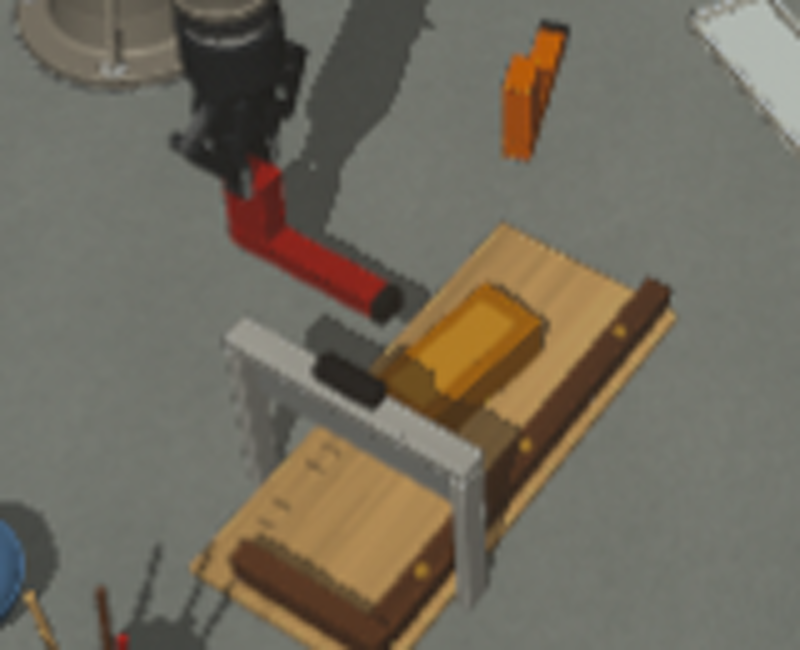

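```bash
python3 -m handwheel '[{"linear":[0,-0.1,2],"dr":[0,0,0]},{"linear":[0,0,2],"dr":[0,0,0]},{"linear":[0,0,1],"dr":[0,0,0]},{"linear":[0,0,0.3],"dr":[0,0,0]},{"linear":[0,0,0],"dr":[0,0,0]},{"linear":[0,0,0],"dr":[0,0,0]}]'
python3 go.py .351 -.12 .062 -2.916
python3 - <<'E'
from plant import env
from h import *; import pickle
s=env.snapshot("side"); crop(s,270,140,130,90,6,"s7.png")
E
```

```text
t: 11.77
eef_pos: [0.354, -0.1211, 0.0647]
eef_rot: [0.001, -0.114, 0.993, -0.001]
wrist_force: [-0.2, -0.2, -0.8]
finger_gap: 0.248
t 11.77 pos [ 0.354  -0.1211  0.0647] yaw -2.9134 tool z [ 1.8e-03 -9.0e-04 -1.0e+00]
shift cm [0.27 0.17 0.27] dr z 0.0026 F [-0.2 -0.2 -0.8] gap 0.248 j [ 1.13  0.2  -0.94  2.13  0.21  0.9   1.88]
```

View pics/s7.png

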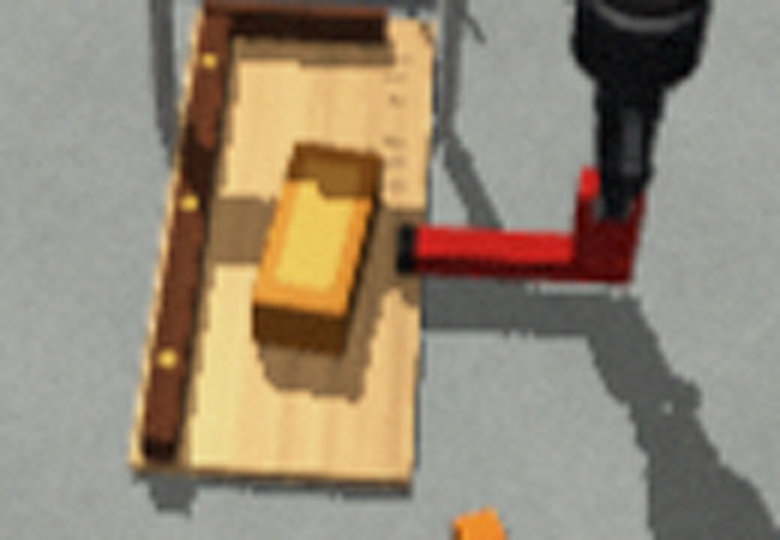

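```bash
python3 -m handwheel '[{"linear":[-0.5,0.05,0.1],"dr":[0,0,0]},{"linear":[-0.5,0.05,0.1],"dr":[0,0,0]},{"linear":[-0.5,0,0],"dr":[0,0,0]},{"linear":[-0.5,0,0],"dr":[0,0,0]},{"linear":[-0.5,0,0],"dr":[0,0,0]},{"linear":[-0.5,0,0],"dr":[0,0,0]},{"linear":[-0.5,0,0],"dr":[0,0,0]},{"linear":[-0.5,0,0],"dr":[0,0,0]},{"linear":[0,0,0],"dr":[0,0,0]}]'
python3 go.py .415 -.105 .062 -2.916
python3 - <<'E'
from plant import env
from h import *; import pickle
s=env.snapshot("side"); crop(s,270,140,130,90,6,"s8.png")
E
```

```text
t: 12.57
eef_pos: [0.3933, -0.1103, 0.0618]
eef_rot: [0.001, -0.114, 0.993, 0.0]
wrist_force: [-1.3, -1.4, -1.2]
finger_gap: 0.254
t 12.57 pos [ 0.3933 -0.1103  0.0618] yaw -2.9126 tool z [ 2.2e-03  9.0e-04 -1.0e+00]
shift cm [-2.23  0.03 -0.01] dr z 0.0034 F [-1.3 -1.4 -1.2] gap 0.254 j [ 1.02  0.3  -0.91  2.05  0.29  0.92  1.75]
```

View pics/s8.png

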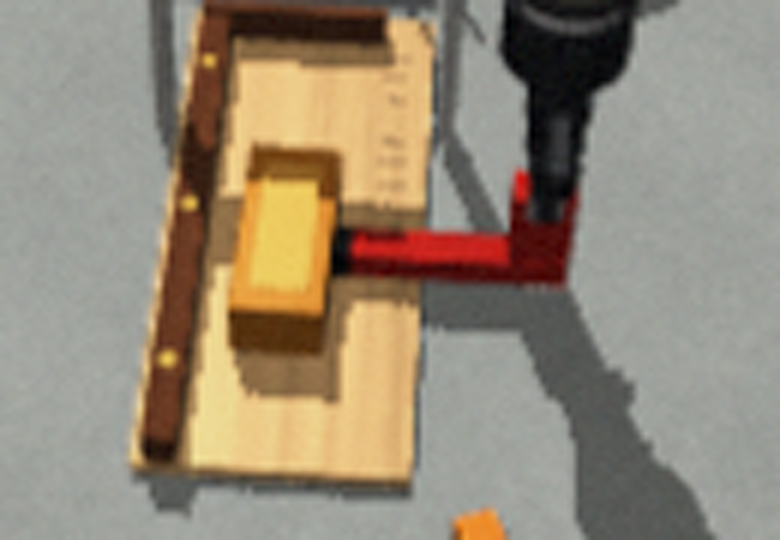

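```bash
python3 -m handwheel '[{"linear":[-0.5,0,0],"dr":[0,0,0]},{"linear":[-0.5,0,0],"dr":[0,0,0]},{"linear":[-0.5,0,0],"dr":[0,0,0]},{"linear":[-0.4,0,0],"dr":[0,0,0]},{"linear":[-0.3,0,0],"dr":[0,0,0]},{"linear":[0,0,0],"dr":[0,0,0]}]'
python3 go.py .420 -.105 .062 -2.916
python3 -m handwheel '[{"linear":[-0.2,0,0],"dr":[0,0,0]},{"linear":[-0.2,0,0],"dr":[0,0,0]},{"linear":[0,0,0],"dr":[0,0,0]}]'
python3 go.py .420 -.105 .062 -2.916
```

```text
t: 13.12
eef_pos: [0.4145, -0.1052, 0.0618]
eef_rot: [0.001, -0.114, 0.993, 0.0]
wrist_force: [-0.4, 0.7, -2.3]
finger_gap: 0.254
t 13.12 pos [ 0.4145 -0.1052  0.0618] yaw -2.9126 tool z [ 1.9e-03  9.0e-04 -1.0e+00]
shift cm [-0.55 -0.1  -0.02] dr z 0.0034 F [-0.4  0.7 -2.3] gap 0.254 j [ 0.96  0.34 -0.89  2.01  0.32  0.94  1.7 ]
t: 13.37
eef_pos: [0.4168, -0.1048, 0.0617]
eef_rot: [-0.0, -0.114, 0.993, 0.0]
wrist_force: [-3.5, 0.0, 0.8]
finger_gap: 0.251
t 13.37 pos [ 0.4168 -0.1048  0.0617] yaw -2.9131 tool z [-6.e-04  0.e+00 -1.e+00]
shift cm [-0.31 -0.09 -0.03] dr z 0.0029 F [-3.5  0.   0.8] gap 0.251 j [ 0.95  0.34 -0.89  2.    0.33  0.95  1.69]
```

```bash
python3 -m handwheel '[{"linear":[-0.2,0,0],"dr":[0,0,0]},{"linear":[-0.2,0,0],"dr":[0,0,0]},{"linear":[0,0,0],"dr":[0,0,0]}]'
python3 - <<'E'
from plant import env
from h import *; import pickle
s=env.snapshot("side"); crop(s,270,140,130,90,6,"s9.png")
o=env.get_obs(); w=env.snapshot("wrist"); crop(w,0,0,640,400,1.25,"w9.png")
E
```

```text
t: 13.62
eef_pos: [0.4175, -0.1044, 0.0609]
eef_rot: [-0.004, -0.114, 0.994, 0.0]
wrist_force: [-6.6, -1.4, 1.6]
finger_gap: 0.253
```

View pics/s9.png

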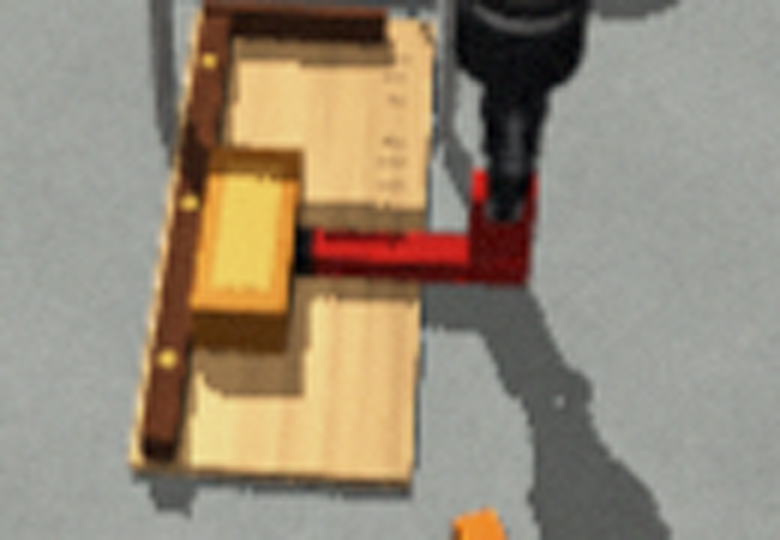

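View pics/w9.png

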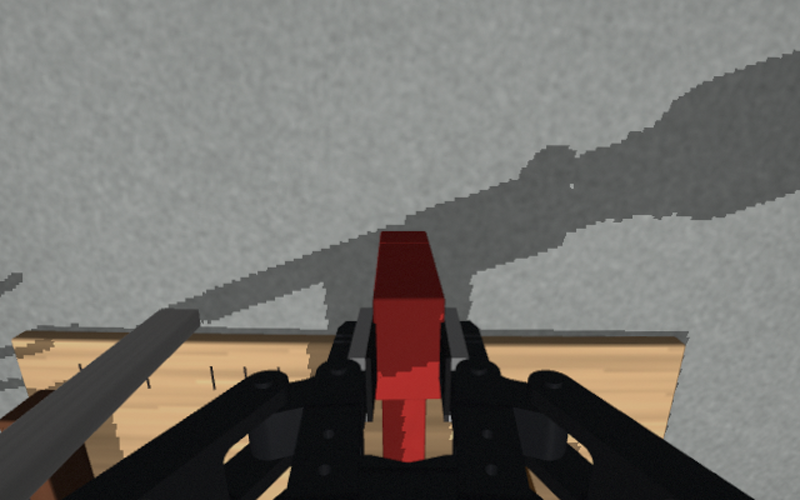

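```bash
python3 -m handwheel '[{"linear":[-0.2,0,0],"dr":[0,0,0]},{"linear":[-0.2,0,0],"dr":[0,0,0]},{"linear":[0,0,0],"dr":[0,0,0]},{"linear":[0,0,0],"dr":[0,0,0]}]'; python3 go.py .417 -.105 .062 -2.916
python3 - <<'E'
from plant import env
from h import *; import pickle
s=env.snapshot("side"); crop(s,290,135,60,80,7,"s10.png")
s=env.snapshot("scene"); crop(s,255,195,95,75,8,"c10.png")
E
```

```text
t: 14.05
eef_pos: [0.4169, -0.1044, 0.0602]
eef_rot: [-0.008, -0.113, 0.994, -0.0]
wrist_force: [-15.1, -1.7, 9.3]
finger_gap: 0.249
t 14.05 pos [ 0.4169 -0.1044  0.0602] yaw -2.9147 tool z [-0.0161 -0.0024 -0.9999]
shift cm [ 0.01 -0.06 -0.18] dr z 0.0013 F [-15.1  -1.7   9.3] gap 0.249 j [ 0.93  0.36 -0.88  1.99  0.34  0.96  1.68]
```

View pics/s10.png

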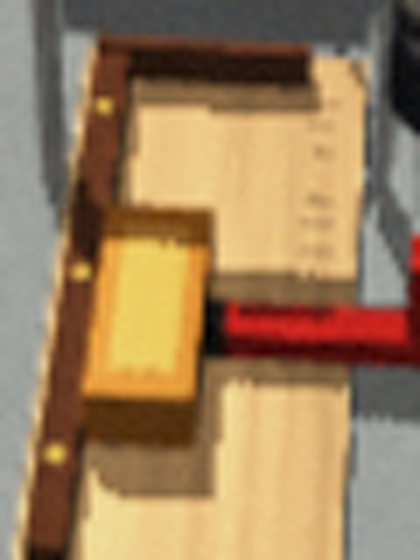

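View pics/c10.png

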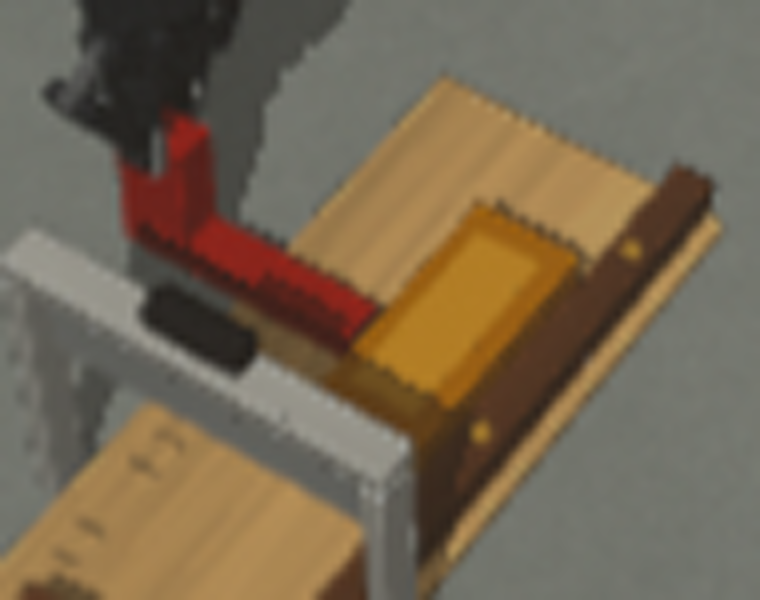

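The soap sits flush against the fence and is blocked at 15 N, well back from the frame. I back off, lift, and go round behind its rear end.

```bash
python3 -m handwheel '[{"linear":[0.5,0,-0.1],"dr":[0,0,0]},{"linear":[0.7,0,-0.2],"dr":[0,0,0]},{"linear":[1.5,0,0],"dr":[0,0,0]},{"linear":[1.5,0,0],"dr":[0,0,0]},{"linear":[0,0,-2.5],"dr":[0,0,0]},{"linear":[0,0,-3],"dr":[0,0,0]},{"linear":[0,0,-3],"dr":[0,0,0]},{"linear":[0,0,0],"dr":[0,0,0]}]'; python3 go.py .49 .17 .15 1.797
```

```text
t: 14.82
eef_pos: [0.3904, -0.1135, 0.1554]
eef_rot: [0.007, -0.114, 0.993, -0.004]
wrist_force: [0.9, -0.4, -1.0]
finger_gap: 0.251
t 14.82 pos [ 0.3904 -0.1135  0.1554] yaw -2.9129 tool z [ 0.0147 -0.0059 -0.9999]
shift cm [-16.12  25.36   0.52] dr z 1.5733 F [ 0.9 -0.4 -1. ] gap 0.251 j [ 1.16  0.12 -0.98  1.94  0.11  1.12  1.93]
```

```bash
python3 -m handwheel '[{"linear":[-1.6,2.5,0],"dr":[0,0,0]},{"linear":[-1.6,2.5,0],"dr":[0,0,0]},{"linear":[-1.6,2.5,0],"dr":[0,0,0]},{"linear":[-1.6,2.5,0],"dr":[0,0,0]},{"linear":[-1.6,2.5,0],"dr":[0,0,0]},{"linear":[-1.6,2.5,0],"dr":[0,0,0]},{"linear":[-1.6,2.5,0],"dr":[0,0,0]},{"linear":[-1.6,2.5,0],"dr":[0,0,0]},{"linear":[-1.6,2.5,0],"dr":[0,0,0]},{"linear":[-1.6,2.5,0],"dr":[0,0,0]},{"linear":[0,0,0],"dr":[0,0,0]}]'
python3 -m handwheel '[{"linear":[0,0,0],"dr":[0,0,0.12]},{"linear":[0,0,0],"dr":[0,0,0.12]},{"linear":[0,0,0],"dr":[0,0,0.12]},{"linear":[0,0,0],"dr":[0,0,0.12]},{"linear":[0,0,0],"dr":[0,0,0.12]},{"linear":[0,0,0],"dr":[0,0,0.12]},{"linear":[0,0,0],"dr":[0,0,0.12]},{"linear":[0,0,0],"dr":[0,0,0.12]},{"linear":[0,0,0],"dr":[0,0,0.12]},{"linear":[0,0,0],"dr":[0,0,0.12]},{"linear":[0,0,0],"dr":[0,0,0.12]},{"linear":[0,0,0],"dr":[0,0,0.12]}]'
python3 go.py .5236 .1474 .15 1.797
```

```text
t: 15.73
eef_pos: [0.4842, 0.1769, 0.1506]
eef_rot: [0.003, -0.119, 0.993, 0.005]
wrist_force: [-0.7, 1.4, -0.1]
finger_gap: 0.246
t: 16.73
eef_pos: [0.484, 0.168, 0.1497]
eef_rot: [0.0, 0.572, 0.82, 0.002]
wrist_force: [-0.5, 0.2, -2.4]
finger_gap: 0.257
t 16.73 pos [0.484  0.168  0.1497] yaw 1.9243 tool z [ 0.0024  0.0022 -1.    ]
shift cm [-3.3   3.   -0.02] dr z 0.1273 F [-0.5  0.2 -2.4] gap 0.257 j [ 0.17  0.35 -0.68  1.69  0.23  1.18 -0.22]
```

```bash
python3 -m handwheel '[{"linear":[0,0,0],"dr":[0,0,0.12]},{"linear":[-1.2,1.7,0],"dr":[0,0,0.007]},{"linear":[-1.2,1.7,0],"dr":[0,0,0]},{"linear":[0,0,2.5],"dr":[0,0,0]},{"linear":[0,0,2.5],"dr":[0,0,0]},{"linear":[0,0,0],"dr":[0,0,0]},{"linear":[0,0,0],"dr":[0,0,0]}]'
python3 go.py .5236 .1474 .063 1.797
python3 - <<'E'
from plant import env
from h import *; import pickle
s=env.snapshot("side"); crop(s,280,125,90,110,5.4,"s11.png")
s2=env.snapshot("scene"); crop(s2,250,160,120,115,5,"c11.png")
pickle.dump({"side":s,"scene":s2},open("d11.pkl","wb"))
E
```

```text
t: 17.32
eef_pos: [0.5209, 0.1517, 0.0986]
eef_rot: [-0.001, 0.62, 0.784, -0.001]
wrist_force: [0.4, -0.5, -1.2]
finger_gap: 0.249
t 17.32 pos [0.5209 0.1517 0.0986] yaw 1.8033 tool z [-2.4e-03  5.0e-04 -1.0e+00]
shift cm [-0.49  0.17  3.56] dr z 0.0063 F [ 0.4 -0.5 -1.2] gap 0.249 j [ 0.14  0.46 -0.62  1.67  0.29  1.11 -0.32]
```

View pics/s11.png

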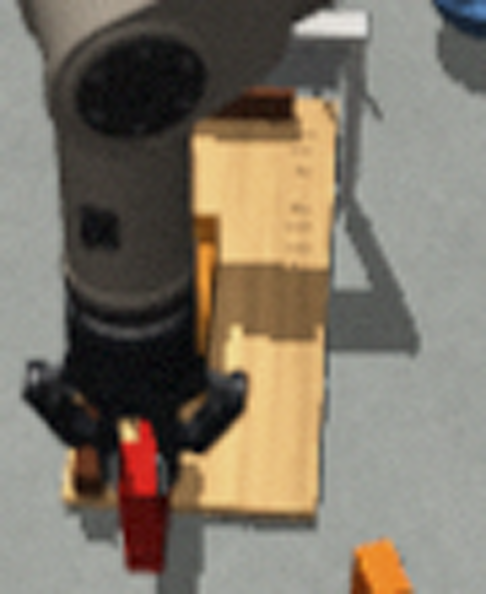

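View pics/c11.png

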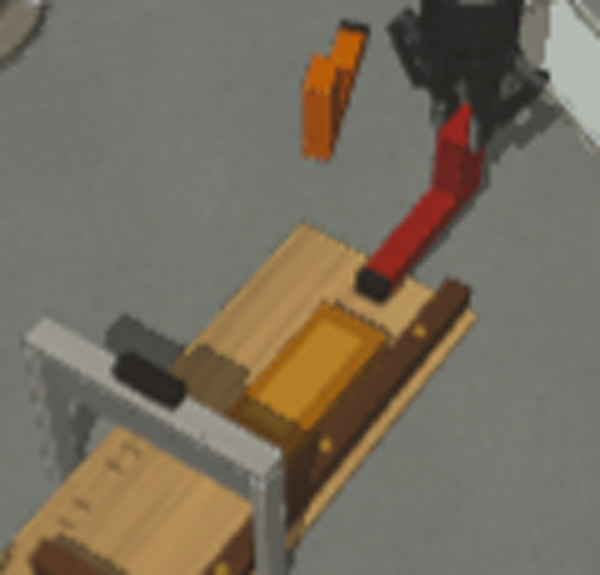

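```bash
cat > cut.py <<'E'
from h import *
O=np.array([.615,-.1168]); YAW=-1.345
ex=np.array([np.cos(YAW),np.sin(YAW)]); ey=np.array([-ex[1],ex[0]])
def toc(p): p=np.atleast_2d(p)[:,:2]-O; return np.c_[p@ex,p@ey]
def tow(x,y,z=0): return np.r_[O+x*ex+y*ey,z]
E
python3 - <<'E'
from cut import *; import pickle
from plant import env
D=pickle.load(open("d11.pkl","rb")); s=D["scene"]
f=lambda p,z: onz((np.array(p)+.5)/5-.5+[250,160],z,s)[:,:2]
print("soap rear corners top",toc(f([(333,303),(387,335)],.057)), "bed rear corners check(-.22,-.142),(-.22,.03)",toc(f([(304,224),(474,313)],.012)))
o=env.get_obs(); t=toc(o["eef_pos"])[0]; print("tcp cutter",t)
for y in (-.012,.012):
  for z in (.0,.022):
    P=tow(t[0]+.13,t[1]+y,o["eef_pos"][2]-.047+z); print(y,z,((proj(P,s)[0]-[250,160]+.5)*5-.5).round(0))
E
```

```text
soap rear corners top [[-0.13011575 -0.05022567]
 [-0.12721604  0.00139041]] bed rear corners check(-.22,-.142),(-.22,.03) [[-0.21552616 -0.13622874]
 [-0.21404134  0.02931287]]
tcp cutter [-0.2833507  -0.02948478]
-0.012 0.0 [359. 291.]
-0.012 0.022 [359. 273.]
0.012 0.0 [385. 304.]
0.012 0.022 [385. 287.]
```

```bash
python3 -m handwheel '[{"linear":[0,-0.1,1.2],"dr":[0,0,0.006]},{"linear":[0,0,1.2],"dr":[0,0,0]},{"linear":[0,0,1.0],"dr":[0,0,0]},{"linear":[0,0,0],"dr":[0,0,0]},{"linear":[0,0,0],"dr":[0,0,0]}]'
python3 go.py .5236 .1474 .063 1.797
python3 -c "
from cut import *;from plant import env
print(toc(env.get_obs()['eef_pos']))"
```

```text
t: 17.83
eef_pos: [0.5203, 0.1514, 0.0653]
eef_rot: [-0.0, 0.623, 0.782, -0.0]
wrist_force: [-0.0, 0.6, -0.7]
finger_gap: 0.254
t 17.83 pos [0.5203 0.1514 0.0653] yaw 1.7972 tool z [-1.2e-03 -3.0e-04 -1.0e+00]
shift cm [-0.46  0.23  0.23] dr z 0.0002 F [-0.   0.6 -0.7] gap 0.254 j [ 0.13  0.49 -0.6   1.71  0.31  1.04 -0.35]
[[-0.28253482 -0.03221583]]
```

Now the feed. I approach the rear end, then push along −tool x with a slight bias toward the fence.

```bash
python3 -m handwheel '[{"linear":[-0.5,0,0.1],"dr":[0,0,0]},{"linear":[-0.5,0,0.1],"dr":[0,0,0]},{"linear":[-0.4,0,0],"dr":[0,0,0]},{"linear":[-0.4,0,0],"dr":[0,0,0]},{"linear":[-0.4,0.02,0],"dr":[0,0,0]},{"linear":[-0.4,0.02,0],"dr":[0,0,0]},{"linear":[-0.4,0.02,0],"dr":[0,0,0]},{"linear":[-0.4,0.02,0],"dr":[0,0,0]}]'
cat > look.py <<'E'
import sys; from plant import env; from cut import *
o=env.get_obs(); print(toc(o["eef_pos"]).round(4), "z",round(o["eef_pos"][2],4),"F along/into fence",np.round([np.dot(o["wrist_force"][:2],ex),np.dot(o["wrist_force"][:2],ey)],1))
s=env.snapshot("scene"); crop(s,235,175,115,115,5,sys.argv[1])
E
python3 look.py c12.png
```

```text
t: 18.5
eef_pos: [0.5282, 0.1214, 0.0643]
eef_rot: [-0.002, 0.622, 0.783, 0.001]
wrist_force: [-3.2, 5.4, 1.0]
finger_gap: 0.254
[[-0.2516 -0.0313]] z 0.0643 F along/into fence [-6.  -1.9]
```

View pics/c12.png

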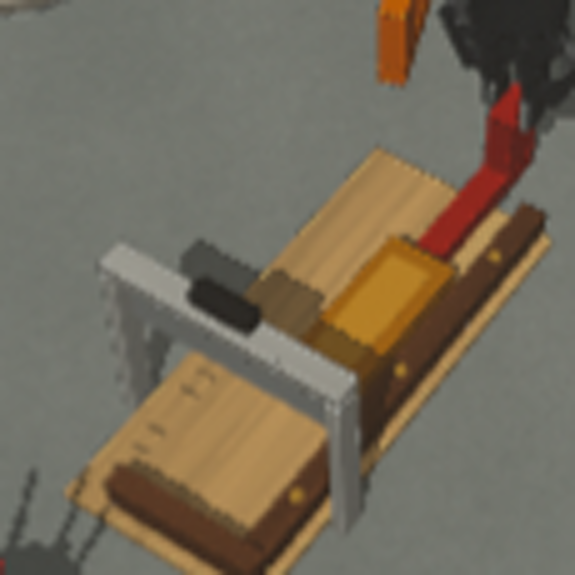

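```bash
python3 -m handwheel '[{"linear":[-0.5,0.02,0],"dr":[0,0,0]},{"linear":[-0.5,0.02,0],"dr":[0,0,0]},{"linear":[-0.5,0.02,0],"dr":[0,0,0]},{"linear":[-0.5,0.02,0],"dr":[0,0,0]},{"linear":[-0.5,0.01,0],"dr":[0,0,0]},{"linear":[-0.5,0.01,0],"dr":[0,0,0]},{"linear":[-0.5,0.01,0],"dr":[0,0,0]},{"linear":[-0.5,0.01,0],"dr":[0,0,0]}]'
python3 look.py c13.png
```

```text
t: 19.22
eef_pos: [0.5374, 0.0832, 0.064]
eef_rot: [-0.003, 0.622, 0.783, 0.001]
wrist_force: [-3.3, 5.6, 2.1]
finger_gap: 0.254
[[-0.2123 -0.0309]] z 0.064 F along/into fence [-6.2 -2. ]
```

View pics/c13.png

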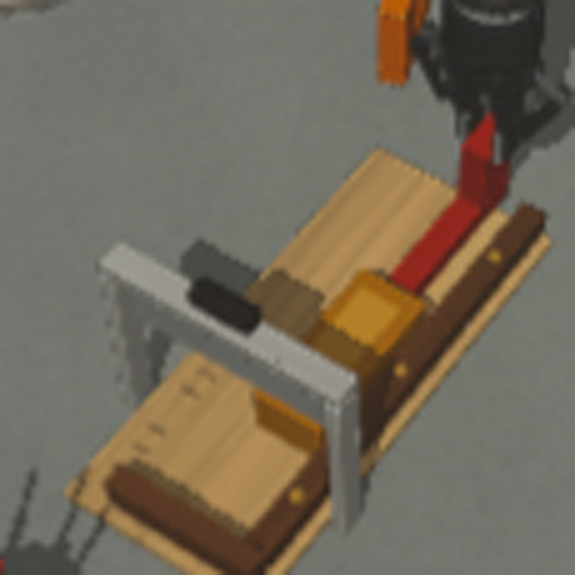

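```bash
python3 -m handwheel '[{"linear":[-0.5,0.02,0],"dr":[0,0,0]},{"linear":[-0.5,0.01,0],"dr":[0,0,0]},{"linear":[-0.5,0.02,0],"dr":[0,0,0]},{"linear":[-0.5,0.01,0],"dr":[0,0,0]},{"linear":[-0.5,0.02,0],"dr":[0,0,0]},{"linear":[-0.5,0.01,0],"dr":[0,0,0]},{"linear":[-0.5,0.02,0],"dr":[0,0,0]},{"linear":[-0.5,0.01,0],"dr":[0,0,0]},{"linear":[-0.5,0.02,0],"dr":[0,0,0]},{"linear":[-0.5,0.01,0],"dr":[0,0,0]}]'
python3 look.py c14.png
```

```text
t: 20.1
eef_pos: [0.5491, 0.035, 0.0636]
eef_rot: [-0.003, 0.622, 0.783, 0.0]
wrist_force: [-5.6, 6.8, 2.9]
finger_gap: 0.251
[[-0.1627 -0.0302]] z 0.0636 F along/into fence [-7.9 -3.9]
```

View pics/c14.png

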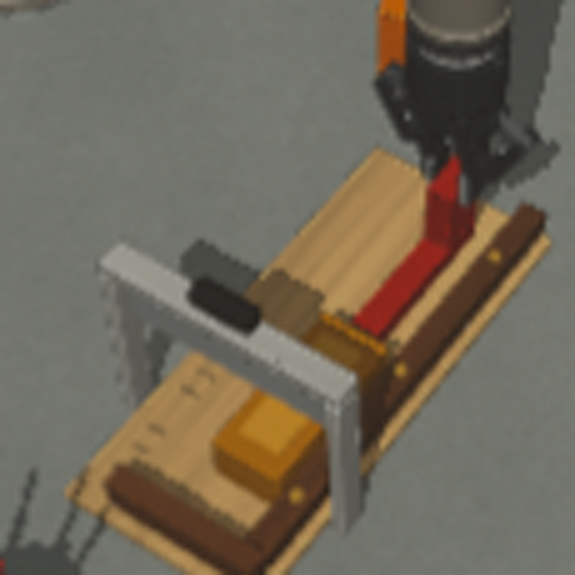

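```bash
python3 -m handwheel '[{"linear":[-0.5,0,0],"dr":[0,0,0]},{"linear":[-0.5,0,0],"dr":[0,0,0]},{"linear":[-0.5,0,0],"dr":[0,0,0]},{"linear":[-0.5,0,0],"dr":[0,0,0]},{"linear":[-0.5,0,0],"dr":[0,0,0]},{"linear":[-0.4,0,0],"dr":[0,0,0]},{"linear":[-0.4,0,0],"dr":[0,0,0]},{"linear":[-0.3,0,0],"dr":[0,0,0]},{"linear":[-0.3,0,0],"dr":[0,0,0]}]'
python3 look.py c15.png
python3 -m handwheel '[{"linear":[-0.2,0,0],"dr":[0,0,0]},{"linear":[-0.2,0,0],"dr":[0,0,0]},{"linear":[-0.2,0,0],"dr":[0,0,0]},{"linear":[0,0,0],"dr":[0,0,0]}]'
python3 look.py c16.png
```

```text
t: 20.9
eef_pos: [0.5585, -0.0043, 0.0633]
eef_rot: [-0.003, 0.623, 0.783, -0.0]
wrist_force: [-4.4, 5.3, 1.5]
finger_gap: 0.253
[[-0.1223 -0.0299]] z 0.0633 F along/into fence [-6.1 -3.1]
t: 21.28
eef_pos: [0.5593, -0.0074, 0.0636]
eef_rot: [-0.004, 0.622, 0.783, 0.001]
wrist_force: [-5.9, 8.4, 2.5]
finger_gap: 0.253
[[-0.1191 -0.0298]] z 0.0636 F along/into fence [-9.5 -3.9]
```

View pics/c16.png

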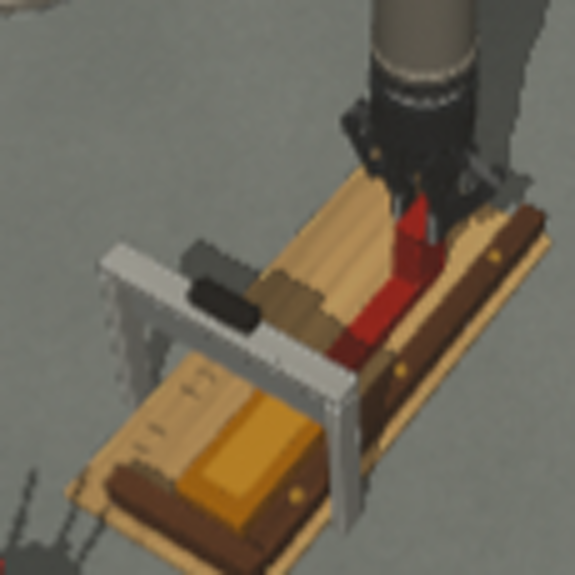

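```bash
python3 -m handwheel '[{"linear":[-0.2,0,0],"dr":[0,0,0]},{"linear":[-0.2,0,0],"dr":[0,0,0]},{"linear":[0,0,0],"dr":[0,0,0]},{"linear":[0,0,0],"dr":[0,0,0]}]'
python3 look.py c17.png
python3 -m handwheel '[{"linear":[-0.2,0,0],"dr":[0,0,0]},{"linear":[-0.2,0,0],"dr":[0,0,0]},{"linear":[0,0,0],"dr":[0,0,0]},{"linear":[0,0,0],"dr":[0,0,0]}]'
python3 look.py c18.png
```

```text
t: 21.67
eef_pos: [0.5593, -0.0074, 0.064]
eef_rot: [-0.006, 0.621, 0.784, 0.002]
wrist_force: [-7.1, 12.9, 6.3]
finger_gap: 0.259
[[-0.1191 -0.0298]] z 0.064 F along/into fence [-14.2  -4.1]
t: 22.05
eef_pos: [0.5594, -0.0075, 0.0644]
eef_rot: [-0.008, 0.621, 0.784, 0.003]
wrist_force: [-9.5, 16.4, 8.3]
finger_gap: 0.25
[[-0.1189 -0.0297]] z 0.0644 F along/into fence [-18.1  -5.6]
```

View pics/c18.png

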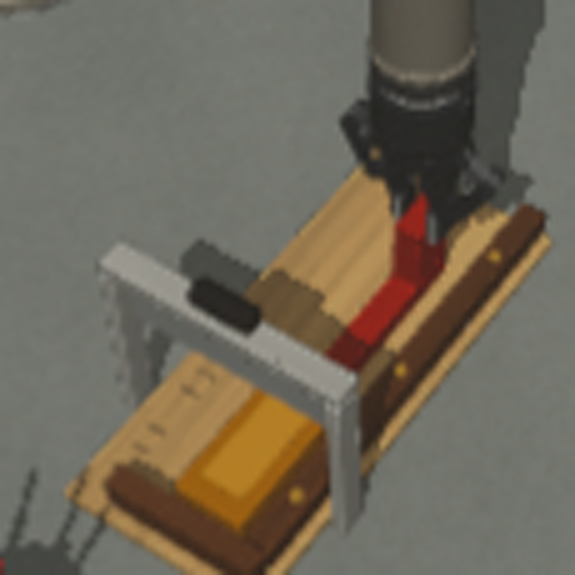

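It has arrived: forward force rose from 9.5 to 18 N with no further motion. I back off, lift and look.

```bash
python3 -m handwheel '[{"linear":[0.6,0,0],"dr":[0,0,0]},{"linear":[0.8,0,0],"dr":[0,0,0]},{"linear":[2,0,-0.3],"dr":[0,0,0]},{"linear":[3,0,-1],"dr":[0,0,0]},{"linear":[3,0,-2],"dr":[0,0,0]},{"linear":[3,0,-3],"dr":[0,0,0]},{"linear":[3,0,-3],"dr":[0,0,0]},{"linear":[3,0,-3],"dr":[0,0,0]},{"linear":[0,0,0],"dr":[0,0,0]}]'
python3 go.py .4325 .3872 .19 2.883
python3 look.py c19.png
python3 - <<'E'
from plant import env
from h import *
s=env.snapshot("side"); crop(s,285,110,80,100,5.8,"s19.png")
E
```

```text
t: 22.85
eef_pos: [0.5248, 0.1677, 0.1925]
eef_rot: [0.002, 0.619, 0.786, 0.008]
wrist_force: [-0.1, 2.6, -0.0]
finger_gap: 0.253
t 22.85 pos [0.5248 0.1677 0.1925] yaw 1.8078 tool z [ 0.013   0.0092 -0.9999]
shift cm [23.5  -3.82  0.33] dr z -1.0752 F [-0.1  2.6 -0. ] gap 0.253 j [ 0.15  0.38 -0.66  1.53  0.24  1.29 -0.3 ]
[[-0.2974 -0.0242]] z 0.1925 F along/into fence [-2.6  0.5]
```

View pics/c19.png

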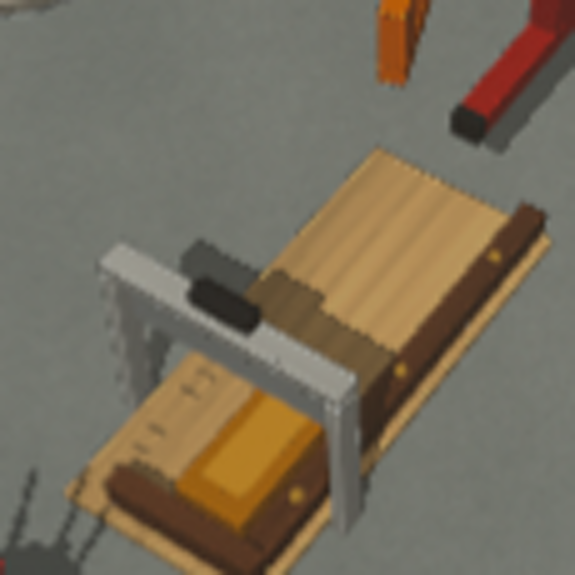

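View pics/s19.png

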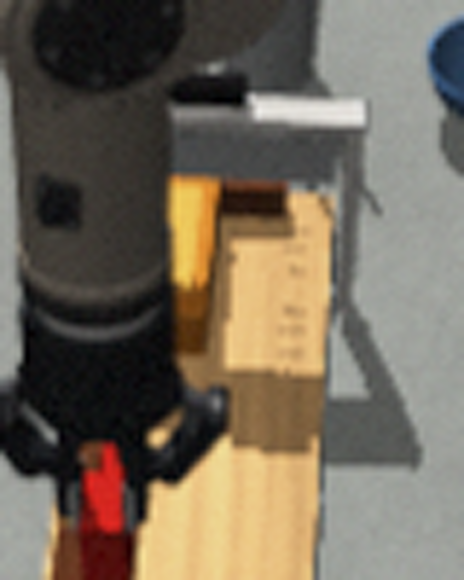

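```bash
python3 -m handwheel '[{"linear":[3.3,-0.5,0],"dr":[0,0,0]},{"linear":[3.3,-0.5,0],"dr":[0,0,0]},{"linear":[3.3,-0.5,0],"dr":[0,0,0]},{"linear":[3.3,-0.5,0],"dr":[0,0,0]},{"linear":[3.3,-0.5,0],"dr":[0,0,0]},{"linear":[3.3,-0.5,0],"dr":[0,0,0]},{"linear":[3.3,-0.5,0],"dr":[0,0,0]},{"linear":[0,0,0],"dr":[0,0,0]}]'
python3 -m handwheel '[{"linear":[0,0,0],"dr":[0,0,-0.12]},{"linear":[0,0,0],"dr":[0,0,-0.12]},{"linear":[0,0,0],"dr":[0,0,-0.12]},{"linear":[0,0,0],"dr":[0,0,-0.12]},{"linear":[0,0,0],"dr":[0,0,-0.12]},{"linear":[0,0,0],"dr":[0,0,-0.12]},{"linear":[0,0,0],"dr":[0,0,-0.12]},{"linear":[0,0,0],"dr":[0,0,-0.12]},{"linear":[0,0,0],"dr":[0,0,-0.11]},{"linear":[0,0,0],"dr":[0,0,0]},{"linear":[0,0,0],"dr":[0,0,0]}]'
python3 go.py .4325 .3872 .19 2.883
python3 - <<'E'
from plant import env
from h import *;import pickle
D={}
for n in ("scene","side"): D[n]=env.snapshot(n)
pickle.dump(D,open("d20.pkl","wb"))
crop(D["side"],285,110,80,100,5.8,"s20.png");crop(D["scene"],245,200,105,98,7,"c20.png")
crop(D["side"],220,180,160,150,4,"s20t.png")
E
```

```text
t: 23.62
eef_pos: [0.4323, 0.3811, 0.1839]
eef_rot: [-0.003, 0.619, 0.785, 0.001]
wrist_force: [-1.9, 2.1, -0.9]
finger_gap: 0.254
t: 24.53
eef_pos: [0.4385, 0.3724, 0.1836]
eef_rot: [-0.0, 0.14, 0.99, -0.001]
wrist_force: [-0.2, -0.0, -0.8]
finger_gap: 0.249
t 24.53 pos [0.4385 0.3724 0.1836] yaw 2.8613 tool z [-6.0e-04 -2.6e-03 -1.0e+00]
shift cm [ 0.99  1.25 -0.64] dr z -0.0217 F [-0.2 -0.  -0.8] gap 0.249 j [-0.12  0.53 -0.93  1.45  0.43  1.37  0.22]
```

View pics/s20.png

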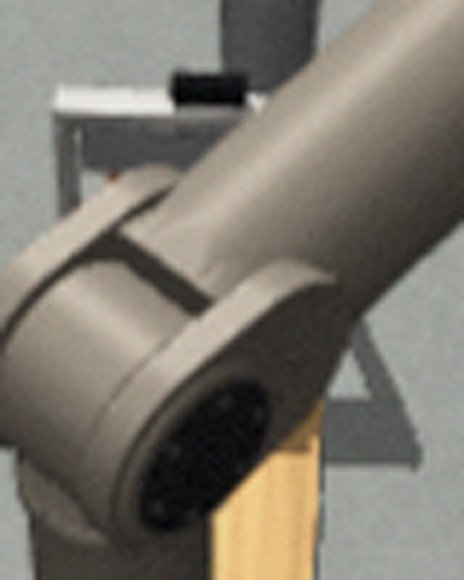

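View pics/c20.png

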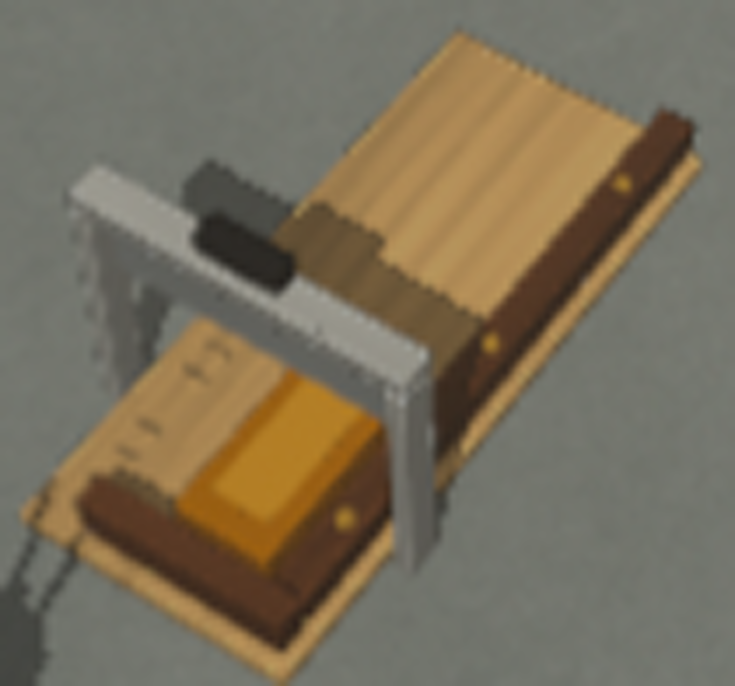

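View pics/s20t.png

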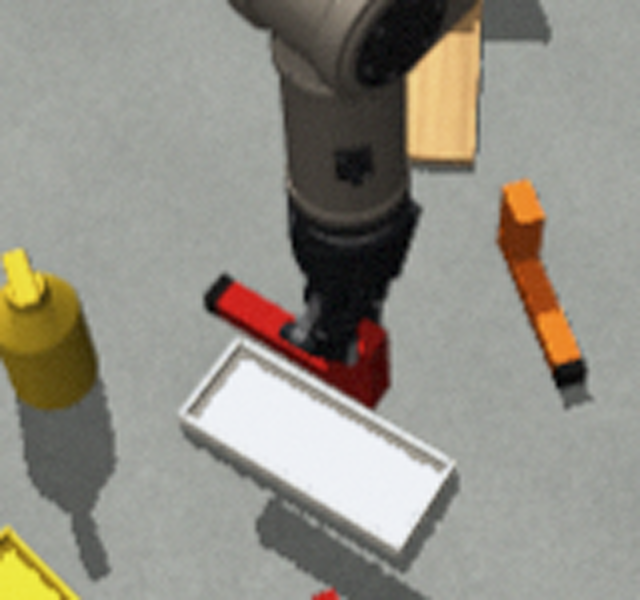

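The soap is flush with the fence, and its front is up to the stop. Next I return the stick to the tray.

```bash
python3 -m handwheel '[{"linear":[0.5,0.6,0],"dr":[0,0,-0.022]},{"linear":[0.5,0.65,0],"dr":[0,0,0]},{"linear":[0,0,2.5],"dr":[0,0,0]},{"linear":[0,0,2.5],"dr":[0,0,0]},{"linear":[0,0,2.5],"dr":[0,0,0]},{"linear":[0,0,2],"dr":[0,0,0]},{"linear":[0,0,0],"dr":[0,0,0]},{"linear":[0,0,0],"dr":[0,0,0]}]'
python3 go.py .4325 .3872 .054 2.883
python3 - <<'E'
from plant import env
from h import *
s=env.snapshot("side"); crop(s,240,220,110,110,5,"s21.png"); s=env.snapshot("scene"); crop(s,320,130,100,80,7,"c21.png")
E
```

```text
t: 25.3
eef_pos: [0.4296, 0.3897, 0.0894]
eef_rot: [-0.001, 0.125, 0.992, -0.001]
wrist_force: [-0.2, 0.0, -1.6]
finger_gap: 0.253
t 25.3 pos [0.4296 0.3897 0.0894] yaw 2.89 tool z [-0.0019 -0.0011 -1.    ]
shift cm [-0.35 -0.17  3.54] dr z 0.007 F [-0.2  0.  -1.6] gap 0.253 j [-0.18  0.63 -0.89  1.57  0.51  1.19  0.16]
```

View pics/s21.png

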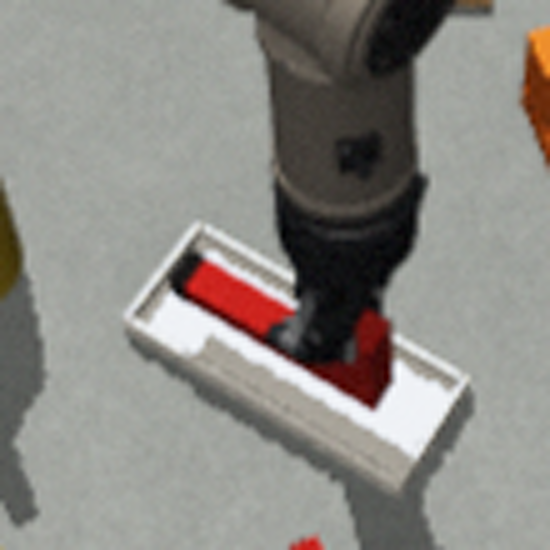

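View pics/c21.png

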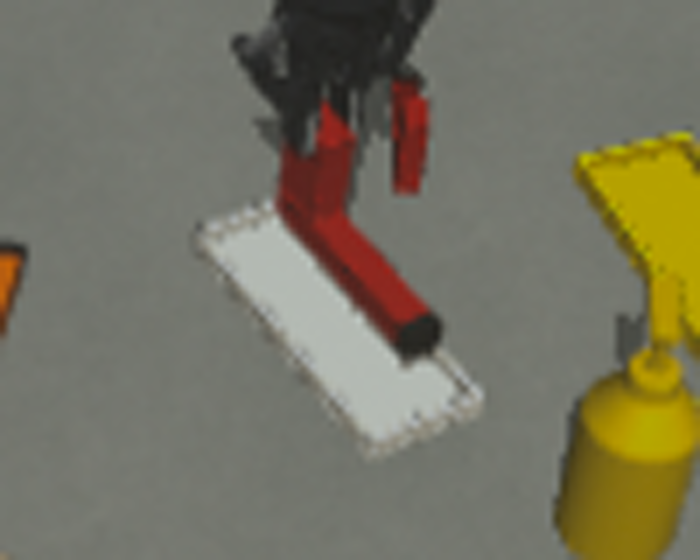

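```bash
python3 -m handwheel '[{"linear":[-0.3,-0.2,0.5],"dr":[0,0,0.007]},{"linear":[0,0,1],"dr":[0,0,0]},{"linear":[0,0,1],"dr":[0,0,0]},{"linear":[0,0,0.4],"dr":[0,0,0]},{"linear":[0,0,0],"dr":[0,0,0]},{"linear":[0,0,0],"dr":[0,0,0]}]'
python3 go.py .4325 .3872 .053 2.883
```

```text
t: 25.9
eef_pos: [0.4328, 0.3865, 0.0604]
eef_rot: [-0.0, 0.129, 0.992, -0.0]
wrist_force: [-0.5, 0.7, -1.1]
finger_gap: 0.255
t 25.9 pos [0.4328 0.3865 0.0604] yaw 2.8819 tool z [-1.e-03 -7.e-04 -1.e+00]
shift cm [0.05 0.06 0.74] dr z -0.0011 F [-0.5  0.7 -1.1] gap 0.255 j [-0.18  0.65 -0.86  1.6   0.53  1.14  0.14]
```

```bash
python3 -m handwheel '[{"linear":[0,0,0.3],"dr":[0,0,0]},{"linear":[0,0,0.2],"dr":[0,0,0]},{"linear":[0,0,0.1],"dr":[0,0,0]},{"linear":[0,0,0.1],"dr":[0,0,0]},{"linear":[0,0,0],"dr":[0,0,0]},{"linear":[0,0,0],"dr":[0,0,0]}]'
python3 -m handwheel '[{"linear":[0,0,0.1],"dr":[0,0,0]},{"linear":[0,0,0.1],"dr":[0,0,0]},{"linear":[0,0,0],"dr":[0,0,0]},{"linear":[0,0,0],"dr":[0,0,0]}]'
```

```text
t: 26.4
eef_pos: [0.4331, 0.3868, 0.0541]
eef_rot: [0.0, 0.129, 0.992, 0.0]
wrist_force: [-0.2, 0.5, -1.1]
finger_gap: 0.253
t: 26.73
eef_pos: [0.4332, 0.3869, 0.0521]
eef_rot: [0.0, 0.129, 0.992, 0.0]
wrist_force: [-0.0, -0.4, -0.9]
finger_gap: 0.249
```

```bash
python3 -m handwheel '[{"linear":[0,0,0.1],"dr":[0,0,0]},{"linear":[0,0,0.1],"dr":[0,0,0]},{"linear":[0,0,0],"dr":[0,0,0]},{"linear":[0,0,0],"dr":[0,0,0]}]'
python3 - <<'E'
from plant import env
from h import *
s=env.snapshot("side"); crop(s,240,240,100,90,6,"s22.png")
E
```

```text
t: 27.07
eef_pos: [0.4332, 0.3871, 0.052]
eef_rot: [0.001, 0.129, 0.992, 0.0]
wrist_force: [-1.0, -2.6, 8.8]
finger_gap: 0.249
```

View pics/s22.png

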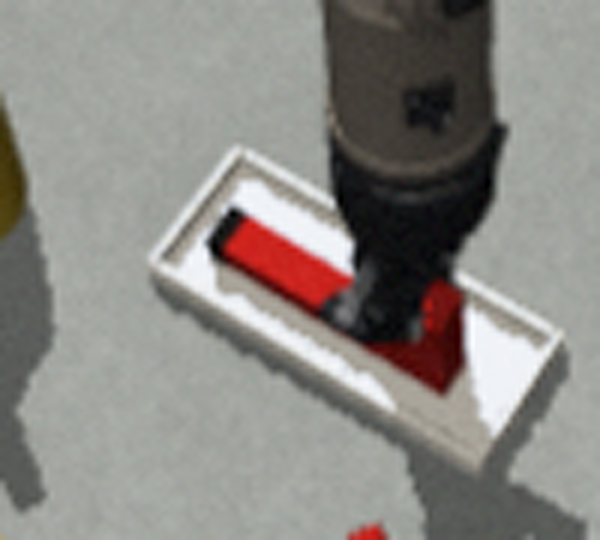

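```bash
python3 -m handwheel '[{"linear":[0,0,-0.1],"dr":[0,0,0]},{"linear":[0,0,0],"dr":[0,0,0]}]'
python3 -m handwheel '[{"linear":[0,0,0],"dr":[0,0,0]},{"linear":[0,0,0],"dr":[0,0,0]},{"linear":[0,0,0],"dr":[0,0,0]},{"linear":[0,0,0],"dr":[0,0,0]},{"linear":[0,0,0],"dr":[0,0,0]},{"linear":[0,0,0],"dr":[0,0,0]},{"linear":[0,0,0],"dr":[0,0,0]},{"linear":[0,0,0],"dr":[0,0,0]}]' -1
python3 -m handwheel '[{"linear":[0,0,-1],"dr":[0,0,0]},{"linear":[0,0,-2.5],"dr":[0,0,0]},{"linear":[0,0,-3],"dr":[0,0,0]},{"linear":[0,0,-3],"dr":[0,0,0]},{"linear":[0,0,-3],"dr":[0,0,0]},{"linear":[0,0,-3],"dr":[0,0,0]},{"linear":[0,0,-3],"dr":[0,0,0]},{"linear":[3,0,0],"dr":[0,0,0]},{"linear":[3,0,0],"dr":[0,0,0]},{"linear":[0,0,0],"dr":[0,0,0]}]'
python3 - <<'E'
from plant import env
from h import *;import pickle
s=env.snapshot("side"); crop(s,210,110,150,220,2.7,"s23.png"); s2=env.snapshot("scene"); crop(s2,180,120,260,210,3,"c23.png")
pickle.dump({"side":s,"scene":s2},open("d23.pkl","wb"))
E
```

```text
t: 27.28
eef_pos: [0.4332, 0.387, 0.0521]
eef_rot: [0.0, 0.129, 0.992, 0.0]
wrist_force: [-2.0, -1.7, 6.0]
finger_gap: 0.251
t: 27.95
eef_pos: [0.4331, 0.3868, 0.051]
eef_rot: [-0.0, 0.129, 0.992, 0.0]
wrist_force: [0.9, 0.5, -0.5]
finger_gap: 1.001
t: 28.78
eef_pos: [0.367, 0.4061, 0.2387]
eef_rot: [-0.001, 0.124, 0.992, 0.002]
wrist_force: [-1.6, 1.5, 0.2]
finger_gap: 1.001
```

View pics/s23.png

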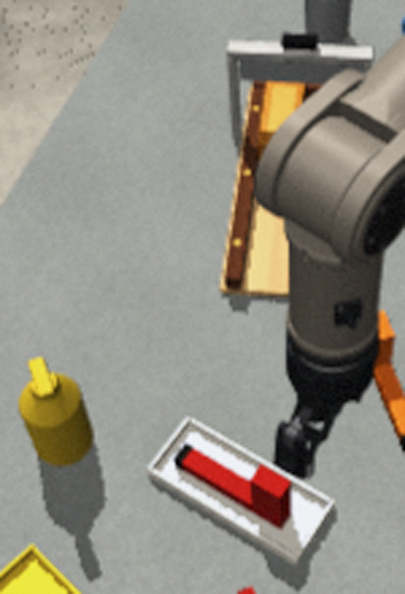

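View pics/c23.png

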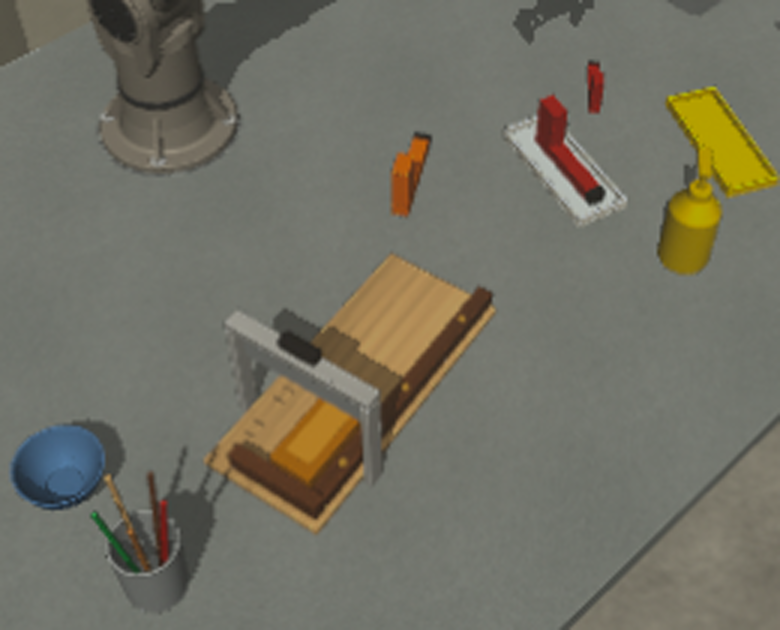

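```bash
python3 - <<'E'
from cut import *; import pickle
D=pickle.load(open("d23.pkl","rb"))
for n,(x,y,w,h,f) in {"scene":(240,230,80,70,9),"side":(285,110,60,55,10)}.items():
    s=D[n]; c=cv2.resize(s["frame"][y:y+h,x:x+w,::-1],None,fx=f,fy=f,interpolation=cv2.INTER_CUBIC)
    # predicted soap outline at stop+fence, green; 
    P=[tow(.08+a*.07,-.03+b*.03,.057) for a,b in((1,1),(1,-1),(-1,-1),(-1,1))]
    q=((proj(np.array(P),s)-[x,y]+.5)*f-.5).astype(int)
    cv2.polylines(c,[q],True,(0,255,0),1); cv2.imwrite(f"pics/ov_{n}.png",c)
E
```

```text
(no output)
```

View pics/ov_scene.png

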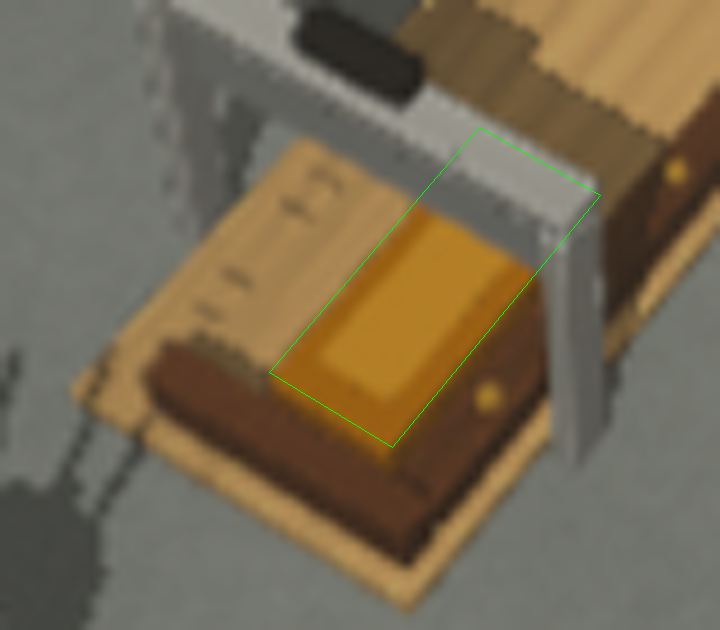

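View pics/ov_side.png

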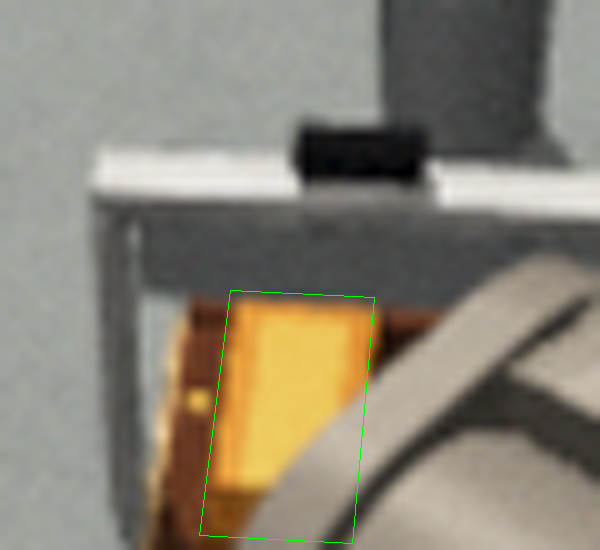

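```bash
python3 -m handwheel '[{"linear":[0,0,0],"dr":[0,0,0]},{"linear":[0,0,0],"dr":[0,0,0]}]'; python3 -c "
from plant import env
print(env.job_done())"
```

```text
t: 29.05
eef_pos: [0.3764, 0.4015, 0.236]
eef_rot: [0.0, 0.131, 0.991, -0.0]
wrist_force: [-0.1, -0.6, -0.3]
finger_gap: 1.001
the job is handed in; nothing more can be done
None
```

The job was handed in at 29 s of the 61 s allowed, and my last checks showed it done as asked.

- **What I did:** I gripped the large red stick from the white tray and pushed the soap flush to the fence with its nose, about 55 mm short of the frame. Then I fed it along the fence from its rear end to the stop. After that I stood the stick back in its tray and let go. Only the stick's nose touched the soap.
- **Fence:** the soap was blocked at 15 N with the nose where it should be, and the pictures showed it parallel to the fence.
- **Stop:** the push rose to 18 N with no further motion, and the stick stood within about 1 mm of where it should be for a soap at the stop.
- **Final pictures:** the soap was at the fence and stop, and the stick upright in its tray. The dispenser, chopstick cup and bowl showed no displacement, though I judged that by eye. The open gripper was clear of everything.
- **Limits of the checks:** in the final overlay the predicted soap outline sat about 1 to 2 pixels (3 to 5 mm) off in the scene view. That is the same bias the fixed bed corners showed at the start, so I put it down to calibration. The frame and the arm partly hid the soap in the last pictures, so its rear end was not directly visible.

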